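# Load the solid blank into the spectrophotometer

## Task

Zero check: take the solid disc (the one without a hole) out of the black storage block by pressing down its edge that overhangs the thumb well, until it tips up and stays leaning on the slope by itself, then grip its raised edge and lift it out. Lower it on edge into the slot of the holder in the spectrophotometer's sample compartment, all the way down before you let go, and push the lid shut until it snaps past its catch. Leave the two ring masks in the block, and the jar and the test-tube rack where they stand.

Things in the scene. Friction and masses are not known exactly. Their poses are not given: they have to be found in the camera images.
- blank_center (a point): centre (half-way up) of the solid aluminium disc, 50 mm diameter, 8 mm thick, about 45 g; its z axis is the disc's axis (normal to the faces). It starts lying flat and level with the top of the block in one of the block's three seats
- mask_a_center (a point): centre of an aluminium ring mask of the same outside size (50 x 8 mm) with a 32 mm hole, lying in another seat; stays there
- mask_b_center (a point): centre of an aluminium ring mask of the same outside size with a 20 mm hole, lying in another seat; stays there
- case: fixed black storage block for three discs, 40 mm high, from -36 to +46 mm in its own x and -96 to +96 mm in its own y. Origin on the bench, below the centre of the middle seat; x points to the thumb-well side, y along the row, z up. Three alike seats at x = 0, y = -64, 0 and +64 mm, each with its own thumb well and slope on the +x side
- seat_mid (a point): centre of the middle seat, 32 mm above the bench, on which a flat disc's underside lies; axes as case. A round wall (1.3 mm clearance, 8 mm high, flush with the disc's top) closes the -x half. The seat ends in a straight edge along y at x = +3.5 mm, beyond which the disc overhangs. Below the disc, x -22 to -0.5 mm, y +-18 mm, the seat is relieved 16 mm deep for a finger
- well_mid (a point): middle of the floor of the middle seat's thumb well, 36 mm towards +x of the seat's centre, 9 mm above the bench; axes as case. The well is 52 mm wide in y, starts beneath the overhanging disc and is open at the block's +x end. A disc pressed down at its +x rim, 15 mm or more deep, tips over the seat's edge, slides down the slope and stays there
- slope_mid (a point): where a disc's centre rests once tipped in the middle seat, 7.7 mm towards +x of the seat's centre, 32.7 mm above the bench (other seats: 64 mm along y); axes as case. From the seat's edge the slope falls 60 degrees below level towards +x for 26.5 mm to a square lip 8.5 mm high. The disc then leans 50 to 60 degrees to +x, its -x rim 20 mm up, free to be pinched across its 8 mm thickness
- spectro: fixed white bench spectrophotometer, 140 mm high, x -140 to +140 mm, y -130 to +170 mm in its own frame; origin on the bench, z up, y to its left. Its black sample compartment opens upward, 120 x 120 mm, centred at x = 0, y = -50 mm, floor at height 60 mm
- holder (a point): middle of the slot floor of the disc holder on the compartment floor, 64 mm above the bench; axes as spectro. The slot takes the disc on edge: it is 12.5 mm wide along x and 54 mm long along y, its cheeks flare open above height 80 mm and end at 87 mm, its end stops at 90 mm. The disc stands upright in it with its axis along x, centre 25 mm above this point
- lid (a joint): angle of the compartment's grey lid: 0 is shut and seated, about 1.57 upright, 2.0 fully open (it leans to the spectrophotometer's +y). A stiff hinge keeps it where it is left (a few newtons at the free edge move it). Near 0.11 rad it meets a spring catch; about 10 to 15 N downward at the free edge snap it past, to 0
- lid_hinge (a point): point on the lid's hinge axis (parallel to spectro's x), at the middle of the lid, 142 mm above the bench; axes turn with the lid: shut, the lid extends from it 150 mm along -y, 146 mm wide in x, and is 16 mm thick (its underside at this height)
- lid_edge (a point): middle of the lid's free edge, on its outer (upper, when shut) face: 150 mm from the hinge along the lid's -y, 16 mm along its z
- jar: small white jar with a red cap, 42 mm diameter, 75 mm high, on the bench; origin under its centre; stays
- tube_rack: blue test-tube rack, 60 x 170 x 65 mm with tubes to 91 mm, on the bench; origin under its centre; stays
There are look-alikes about, which are no part of the job. Leave any turquoise or yellow look-alike of the part that bears blank_center alone.

How it is judged:
By the outcome, as a careful person would: the job done as asked, in the order asked, and still so for the second after the job is handed in, with the robot touching nothing.
It also fails if it takes over 61 s, if anything falls off the work surface, if the arm or the gripper's body presses on something with over 40 N, if the wrist force passes 120 N, or if a joint passes its speed limit or range.

## Robot

A 7-joint arm with a two-finger parallel gripper is mounted at the origin on the work surface. World frame = base frame: x ahead of the robot, y to its left, z up, the work surface at z = 0. Lengths are in m, angles in rad, forces in N, time in s.
With the tool pointing down it reaches from about 0.425 to 0.925 m from the base axis. Payload 6.8 kg.
Tool frame: the origin (TCP) lies on the centre line of the jaws, within the pads' length; the fingertips stand 11 mm ahead of it and the grasp point (between the pads) lies 8 mm behind it; z points along the fingers, y is the direction in which the jaws open and shut (so a half turn about z gives the same grasp; the last joint's range is limited). The gripper opens to 85 mm and grips with 20 to 120 N. Pads are 22 mm wide; open, the fingers measure 114 mm over their backs; the gripper's body (76 mm by 85 mm) begins 54 mm behind the grasp point. The pads swing forward as they close: fully open they stand 13 mm farther back than shut.
Start: joints at [-1.379, 0.477, 0.022, 1.555, -0.011, 1.109, -0.083], TCP at [0.199, 0.645, 0.242] pointing down, gripper open.
Joint ranges: [-2.96, 2.96], [-0.34, 2.1], [-1.41, 1.46], [0.24, 2.44], [-1.37, 4.51], [0.17, 1.92], [-2.96, 2.96]. Speed limits (rad/s): [2.39, 2.39, 3.14, 3.14, 3.14, 3.14, 3.14].

## Interface

Orientations are given as a rotation vector (axis times angle).
In Python, from bench import r gives the robot as it stands.
- The arm moves only by the tool send_rows, never from a script. Its argument "deltas" is a list of rows, each a list of 7 numbers: the opening, from 0 (shut) to 1 (fully open), then the shift along the tool's x, y, z as a fraction of full scale, then the turn, a rotation vector about the tool's x, y, z as a fraction of full scale. In form: [[hand, x, y, z, ax, ay, az], ...]. A call has 1 to 20 rows; each row is the pose to reach, as a shift and turn from the pose commanded when the call began, along the tool's axes at that moment, turning the shorter way round; what a row does not reach only later rows make up. Full scale, the value 1, is 150 mm for a shift and 180 degrees for a turn. A row lasts 1/12 s, in which the tool goes at most 41.7 mm and 7.16 degrees, less where a joint would pass 70% of its speed; a pose out of reach is approached as far as the arm can. A call with a number of a shift or a turn outside -1 to 1 is refused whole. A call with a gripper value outside its range is refused whole. The fingers move at their own pace and stop on an object; "squeeze" is the grip in N (left out, the last holds). Time passes only in rows, so rows that repeat a pose let the fingers close. It gives the time, the measured TCP pose, the force and the opening at its end, in the units of the state.
- r.get_obs(): the state, without advancing time (a new reading comes with each control period).
- r.grab_frame(name): name is "side" or "top"; returns a dict with "pixels" (400x640x3 uint8, red, green, blue), "camera_matrix" (3x3 intrinsics, pixels), "dist_coeffs" ([k1, k2, p1, p2, k3] as OpenCV has them; the pictures are not rectified), "rvec" (rotation vector, rad) and "tvec" (3), from world to camera coordinates, as OpenCV has them. Camera axes: x right, y down, z forward; pixel columns grow to the right and rows downward; lengths in m; the calibration is good to about 2 mm. A picture is of the moment at which its call begins. There is no depth.
- r.hand_in(): hands the job in, once; it reports no verdict.
The state is a dict: "clock": time; "joints": joint angles; "qvel": joint speeds; "tau": joint torques, N m; "tcp_pos": TCP position; "orientation": TCP orientation; "contact_force": force on the tool from outside, world axes, zero at the start; "moment": the same for the moment, N m; "grip_width": finger opening in m.
Only numpy, scipy, OpenCV 4.12 (cv2) and the standard library are available. Lean on these libraries where they do the work, as an engineer would, in place of code of your own. Each camera call takes 0.05 s, during which the arm holds its last target. There are 200 camera calls.

## Working session

There is one attempt and no reset: what is moved stays moved. The work goes in short steps, Python scripts to look and compute and a tool call to move; the robot and the scene stay as the last step left them, time stands still between calls to the robot, and variables do not carry over. Pictures are saved under pics/ and viewed, about 8 in all and at most 12, crops included, and the job is handed in when it is done.

Besides the shell and the picture viewer there is one more tool, called after "Request:" in YAML: its name, and indented under it one key for each argument. send_rows: Moves the arm, as the interface text tells. Shift numbers are shares of 150 mm and turn numbers shares of 180 degrees, none past 1 either way. Its arguments: {"type":"object","properties":{"deltas":{"type":"array","items":{"type":"array","items":{"type":"number"}}},"squeeze":{"type":"number"}},"required":["deltas"]}

```bash
ls; mkdir -p pics
cat > h.py <<'E'
import numpy as np, cv2, json
from scipy.spatial.transform import Rotation as R
from bench import r
def shot(name, fn=None):
    f=r.grab_frame(name); f={k:np.array(v) for k,v in f.items()}
    if fn: cv2.imwrite('pics/'+fn, f['pixels'][:,:,::-1].astype(np.uint8)); np.savez('pics/'+fn[:-4]+'.npz',**f)
    return f
def load(fn): return dict(np.load('pics/'+fn+'.npz'))
def ray(f,uv):
    uv=np.array(uv,float).reshape(-1,1,2)
    n=cv2.undistortPoints(uv,f['camera_matrix'],f['dist_coeffs']).reshape(-1,2)
    M=R.from_rotvec(f['rvec'].ravel()).as_matrix()
    d=np.c_[n,np.ones(len(n))]@M
    return -M.T@f['tvec'].ravel(), d
def atz(f,uv,z):
    c,d=ray(f,uv); z=np.broadcast_to(z,len(d)); return c+d*((z-c[2])/d[:,2])[:,None]
def proj(f,P):
    return cv2.projectPoints(np.array(P,float).reshape(-1,1,3),f['rvec'],f['tvec'],f['camera_matrix'],f['dist_coeffs'])[0].reshape(-1,2)
def delta(pos,Rt,o=None):
    "shift & turn fractions from current pose to target"
    o=o or r.get_obs(); R0=R.from_rotvec(o['orientation'])
    return np.round(np.r_[R0.inv().apply(np.array(pos)-o['tcp_pos'])/.15,(R0.inv()*Rt).as_rotvec()/np.pi],4)
E
python3 - <<'E'
from h import *
for n in('top','side'):
    f=shot(n,n+'0.png'); c,d=ray(f,[[320,200]]); print(n,c,d,f['camera_matrix'].tolist())
print(r.get_obs())
E
```

```text
pics
top [ 0.41064316 -0.02649429  1.07997295] [[ 0.17810446 -0.00307162 -0.98431524]] [[397.09892786668553, 0.0, 312.7039460661218], [0.0, 397.09892786668553, 193.4810627790834], [0.0, 0.0, 1.0]]
side [ 0.46221396 -0.5989838   0.58117214] [[ 0.21790344  0.75548496 -0.61793178]] [[367.83375680393607, 0.0, 317.6410218326821], [0.0, 367.83375680393607, 197.7330174129385], [0.0, 0.0, 1.0]]
{'clock': 0.1, 'joints': array([-1.37911448,  0.47771883,  0.02233299,  1.55636763, -0.01147966,
        1.10927465, -0.08310917]), 'qvel': array([ 0.00114673, -0.00324871,  0.00173553, -0.0017559 , -0.00032964,
       -0.00116518, -0.00025876]), 'tau': array([ 3.85512103e-03, -5.97764397e+01,  1.61333978e+00, -2.81952721e+01,
        1.27859481e-02,  4.97173503e-03, -1.46029475e-05]), 'tcp_pos': array([0.19919214, 0.64439888, 0.24141544]), 'orientation': array([-4.69073902e-01, -3.10626144e+00,  2.57043682e-03]), 'contact_force': array([-0.14100703, -0.41079358,  0.36199876]), 'moment': array([0.0316869 , 0.03965935, 0.04247828]), 'grip_width': 0.0856664153244973}
```

View pics/top0.png

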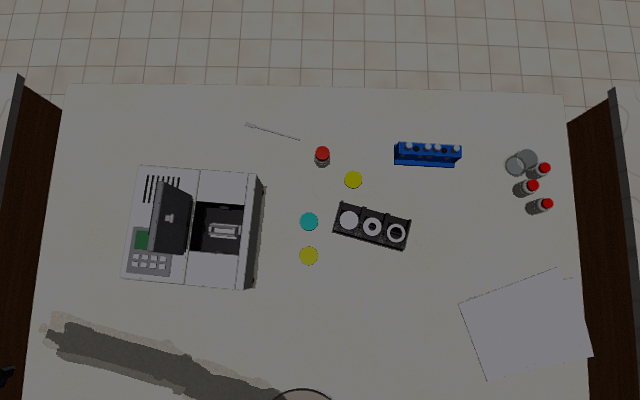

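View pics/side0.png

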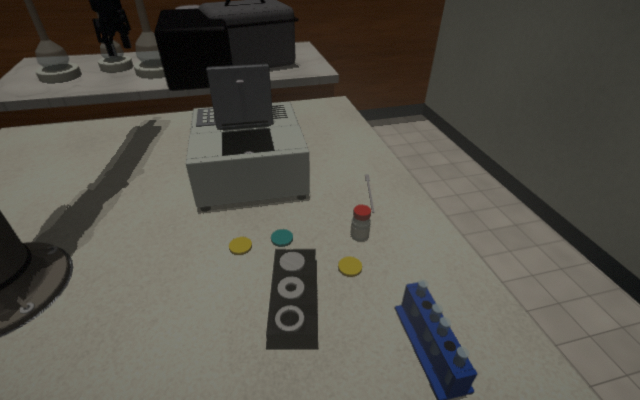

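The top view shows the block around (372,227) with a solid disc at (349,219) and rings at (372,227) and (397,233). Possible look-alikes are the yellow discs at (353,179) and (309,256) and the turquoise one at (309,221), all loose on the bench. By the description I choose the silver solid disc in the block at (349,219). Next is a close crop to check that and to see the well side.

Run:
```python
from h import *
a=cv2.imread('pics/top0.png'); b=cv2.imread('pics/side0.png')
def crop(im,x,y,w,h,W,H): return cv2.resize(im[y:y+h,x:x+w],(W,H),interpolation=cv2.INTER_CUBIC)
A=crop(a,325,195,90,60,450,300); B=crop(b,260,240,70,115,350,575)[:600]
C=crop(a,115,155,160,140,343,300)
im=np.zeros((600,800,3),np.uint8); im[:300,:450]=A; im[300:600,:343]=C; im[:575,450:800]=B
cv2.imwrite('pics/c1.png',np.clip(im.astype(float)*1.8,0,255).astype(np.uint8))
f=load('top0')
for n,uv,z in[('disc',[349,219],.04),('m',[372,227],.04),('r',[397,233],.04),('jar',[322,153],.075),('rack',[428,148],.06)]: print(n,atz(f,[uv],z))
print(proj(f,[[.199,.645,.3],[0.6,0,0],[.6,.1,0]]))
```

```text
disc [[ 0.55000845 -0.10744104  0.04      ]]
m [[ 0.53045751 -0.16810322  0.04      ]]
r [[ 0.51637648 -0.2337354   0.04      ]]
jar [[ 0.71837107 -0.03171649  0.075     ]]
rack [[ 0.74485838 -0.31619928  0.06      ]]
[[-26.91739278 366.61233963]
 [309.13104575 201.86963446]
 [273.0131946  200.89926573]]
```

View pics/c1.png

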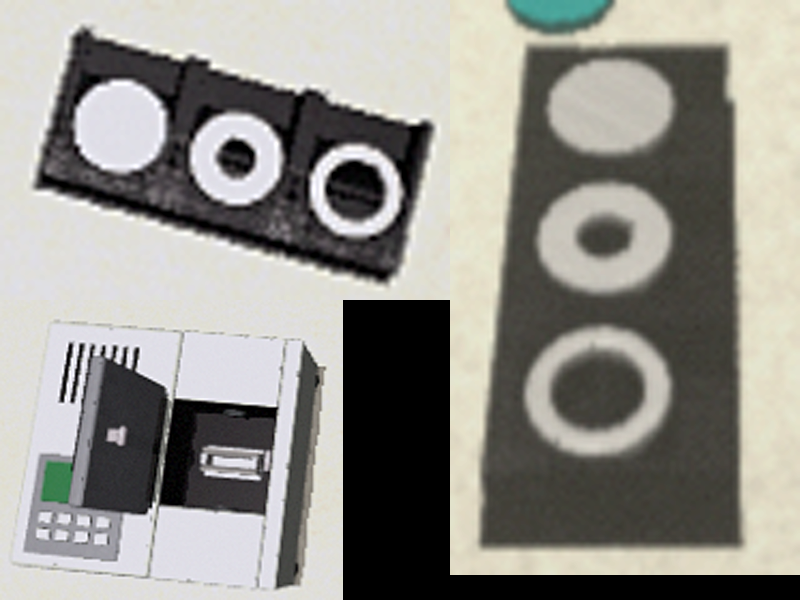

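Crop check: the solid disc sits in the end seat nearest the spectrophotometer. The thumb wells face away from the robot, and the spectro's y axis runs along world +y. I'll now fit the disc outlines in both cameras and take a larger crop of the spectro.

Run:
```python
from h import *
res={}
for n,box in(('top',(325,195,420,258)),('side',(262,245,325,350))):
    f=load(n+'0'); p=f['pixels'].astype(np.uint8); x0,y0,x1,y1=box
    g=cv2.resize(cv2.cvtColor(p,cv2.COLOR_RGB2GRAY)[y0:y1,x0:x1],None,fx=8,fy=8,interpolation=cv2.INTER_CUBIC)
    m=(g>(60 if n=='top' else 75)).astype(np.uint8)
    cs,h=cv2.findContours(m,cv2.RETR_CCOMP,cv2.CHAIN_APPROX_NONE)
    L=[]
    for c,hh in zip(cs,h[0]):
        if hh[3]<0 and 8000<cv2.contourArea(c)<80000:
            e=cv2.fitEllipse(c); L.append([(e[0][0]+.5)/8-.5+x0,(e[0][1]+.5)/8-.5+y0,e[1][0]/8,e[1][1]/8])
    L=np.array(L); print(n,L, 'med',np.median(g)); res[n]=(f,L)
ft,Lt=res['top'];fs,Ls=res['side']
Pt=atz(ft,Lt[:,:2],.04);Ps=atz(fs,Ls[:,:2],.04);print(Pt,Ps,sep='\n')
a=cv2.imread('pics/top0.png')[150:300,110:280]; cv2.imwrite('pics/c2.png',np.clip(cv2.resize(a,None,fx=4,fy=4,interpolation=cv2.INTER_CUBIC)*1.6,0,255).astype(np.uint8))
```

```text
top [[395.65627289 232.65207291  18.45476341  19.07284546]
 [371.79278564 226.21999741  18.55660629  18.82803917]
 [348.60510254 219.79639626  18.83863068  18.96072578]] med 123.0
side [[289.09308434 317.81814575  25.26277161  28.81864357]
 [290.4235611  287.07824707  21.63484001  26.57963943]
 [291.62284279 260.85542107  18.7589016   25.00961494]] med 55.0
[[ 0.51719983 -0.23021258  0.04      ]
 [ 0.53250026 -0.16755547  0.04      ]
 [ 0.54786727 -0.10642605  0.04      ]]
[[ 0.51702305 -0.23402544  0.04      ]
 [ 0.53231199 -0.17167287  0.04      ]
 [ 0.54764052 -0.1097276   0.04      ]]
```

View pics/c2.png

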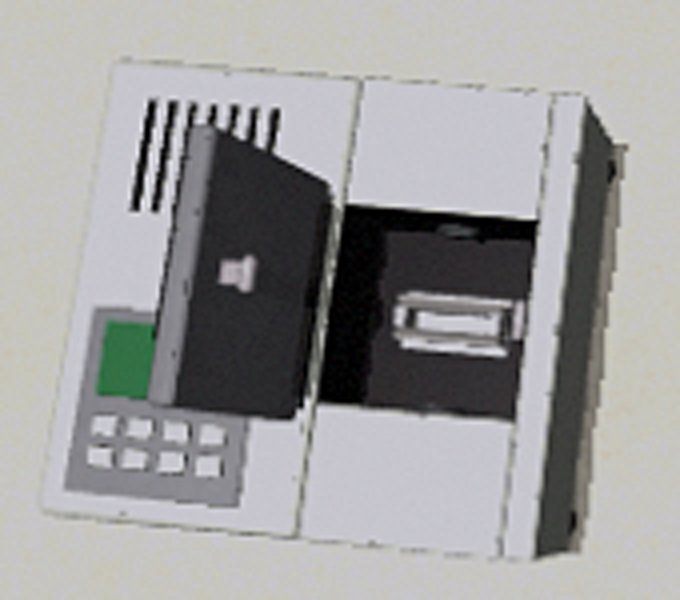

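```bash
cat >> h.py <<'E'
yaw=-13.93
case=R.from_euler('z',yaw,degrees=True); cx,cy,cz=case.as_matrix().T
blank=np.array([.5478,-.1081,.036]); case_o=blank*[1,1,0]-.064*cy; seat=case_o+.064*cy
E
python3 - <<'E'
from h import *
from scipy.optimize import least_squares
f=load('top0')
uv=np.array([[115,60],[583,95],[535,558],[42,513]])/4-.375+[110,150]
P=atz(f,uv,.14); print('corners',P)
mod=np.array([[140,170],[140,-130],[-140,-130],[-140,170]])/1e3
def T(p):return mod@R.from_euler('z',p[2]).as_matrix()[:2,:2].T+p[:2]
s=least_squares(lambda p:(T(p)-P[:,:2]).ravel(),[.55,.3,0]);print('spectro',s.x,np.rad2deg(s.x[2]),(s.fun*1e3).round(1))
Rs=R.from_euler('z',s.x[2])
# compartment rim corners & holder
q=np.array([[350,207],[538,220],[513,417],[318,402]])/4-.375+[110,150]
print('comp mm',Rs.inv().apply(atz(f,q,.14)-[*s.x[:2],0])*1e3)
# holder: top rectangle outer corners(z .087-.09)
q=np.array([[398,292],[512,302],[508,355],[396,343]])/4-.375+[110,150]
print('holder mm',Rs.inv().apply(atz(f,q,.088)-[*s.x[:2],0])*1e3)
q=np.array([[416,312],[500,318],[498,335],[413,328]])/4-.375+[110,150]
print('slotfloor mm',Rs.inv().apply(atz(f,q,.064)-[*s.x[:2],0])*1e3)
# press approach
o=r.get_obs()
M=np.c_[cx,-cy,-cz]; M2=np.c_[cy,cx,-cz]
for t in (M,M2): print(delta(np.r_[(seat+.028*cx)[:2],.12],R.from_matrix(t),o), np.linalg.det(t))
print(seat+.028*cx)
E
```

```text
corners [[0.65776263 0.42462404 0.14      ]
 [0.64254092 0.13013133 0.14      ]
 [0.36590212 0.1427582  0.14      ]
 [0.38052701 0.43815787 0.14      ]]
spectro [ 0.51070384  0.26394185 -0.04898609] -2.80669599155955 [ 1.1  2.3  1.6 -2.9 -1.4 -1.8 -1.3  2.4]
comp mm [[  58.23108251    6.91016133  140.        ]
 [  59.10559512 -108.27681918  140.        ]
 [ -59.00258237 -106.40648966  140.        ]
 [ -59.76216174   10.60669656  140.        ]]
holder mm [[ 14.39867284 -14.27365067  88.        ]
 [ 13.80308957 -87.31080609  88.        ]
 [-19.51573472 -88.54557154  88.        ]
 [-17.70117211 -17.06343406  88.        ]]
slotfloor mm [[  4.85538625 -20.82443513  64.        ]
 [  5.31614188 -75.70283554  64.        ]
 [ -5.67235519 -75.66016902  64.        ]
 [ -5.57260732 -20.15808117  64.        ]]
[-3.8880e+00 -4.0948e+00  8.1660e-01  0.0000e+00  8.0000e-04  9.8200e-01] 1.0000000000000004
[-3.8880e+00 -4.0948e+00  8.1660e-01 -4.0000e-04  4.0000e-04  4.8200e-01] 1.0000000000000004
[ 0.57497654 -0.11484062  0.        ]
```

Request:
send_rows:
  deltas:
    - [0, -0.674, -0.804, 0, 0, 0, 0]
    - [0, -0.674, -0.804, 0, 0, 0, 0]
    - [0, -0.674, -0.804, 0, 0, 0, 0]
    - [0, -0.674, -0.804, 0, 0, 0, 0]
    - [0, -0.674, -0.804, 0, 0, 0, 0]
  squeeze: 40

```text
clock: 0.52
tcp_pos: [0.2648, 0.4927, 0.2419]
orientation: [0.482, 3.102, -0.007]
contact_force: [0.4, -0.1, -0.6]
grip_width: 0.0255
```

Run:
```python
from h import *
o=r.get_obs();print(o['clock'],o['joints'].round(3),o['tcp_pos'])
for w in[(.34,.36,.24),(.41,.22,.24),(.47,.08,.2)]: print(delta(w,R.from_rotvec(o['orientation']),o))
```

```text
0.5167 [-1.232  0.289  0.05   1.837 -0.013  1.02   0.086] [0.26478969 0.49266562 0.24190066]
[-0.7462 -0.6905  0.0175  0.      0.      0.    ]
[-1.4741 -1.4381  0.0224  0.      0.      0.    ]
[-2.1378 -2.2049  0.294   0.      0.      0.    ]
```

Request:
send_rows:
  deltas:
    - [0, -0.746, -0.69, 0, 0, 0, 0]
    - [0, -0.746, -0.69, 0, 0, 0, 0]
    - [0, -0.746, -0.69, 0, 0, 0, 0]
    - [0, -0.746, -0.69, 0, 0, 0, 0]

```text
clock: 0.85
tcp_pos: [0.3384, 0.3641, 0.242]
orientation: [0.474, 3.105, -0.002]
contact_force: [0.1, -0.6, -0.9]
grip_width: -0.0002
```

Request:
send_rows:
  deltas:
    - [0, -0.728, -0.748, 0, 0, 0, 0]
    - [0, -0.728, -0.748, 0, 0, 0, 0]
    - [0, -0.728, -0.748, 0, 0, 0, 0]
    - [0, -0.728, -0.748, 0, 0, 0, 0]

```text
clock: 1.18
tcp_pos: [0.4088, 0.2252, 0.2422]
orientation: [0.473, 3.106, -0.001]
contact_force: [1.1, 0.4, -0.1]
grip_width: 0.0001
```

Request:
send_rows:
  deltas:
    - [0, -0.664, -0.767, 0.2, 0, 0, 0]
    - [0, -0.664, -0.767, 0.2, 0, 0, 0]
    - [0, -0.664, -0.767, 0.2, 0, 0, 0]
    - [0, -0.664, -0.767, 0.2, 0, 0, 0]

```text
clock: 1.52
tcp_pos: [0.4696, 0.0856, 0.2118]
orientation: [0.473, 3.106, -0.001]
contact_force: [-0.1, 0.5, 0.0]
grip_width: 0.0
```

Run:
```python
from h import *
o=r.get_obs();print(o['clock'],o['joints'].round(3),o['tcp_pos'],o['contact_force'])
M=R.from_matrix(np.c_[-cx,cy,-cz])
print(delta(np.r_[(seat+.029*cx)[:2],.08],M,o))
```

```text
1.5167 [-0.618  0.188  0.348  2.066 -0.08   0.901  1.043] [0.46964011 0.08560756 0.21181232] [-0.07633931  0.4946727   0.01914667]
[-1.0747e+00 -1.0655e+00  8.8000e-01 -3.0000e-04  1.0000e-04 -1.8800e-02]
```

Request:
send_rows:
  deltas:
    - [0, -1, -1, 0.6, 0, 0, -0.019]
    - [0, -1, -1, 0.6, 0, 0, -0.019]
    - [0, -1, -1, 0.6, 0, 0, -0.019]
    - [0, -1, -1, 0.6, 0, 0, -0.019]
    - [0, -1, -1, 0.6, 0, 0, -0.019]
    - [0, -1, -1, 0.6, 0, 0, -0.019]
    - [0, -1, -1, 0.6, 0, 0, -0.019]

```text
clock: 2.1
tcp_pos: [0.5682, -0.1041, 0.1202]
orientation: [-0.386, -3.116, 0.006]
contact_force: [-0.4, 0.0, -0.5]
grip_width: 0.0001
```

Run:
```python
from h import *
o=r.get_obs();print(o['clock'],o['joints'].round(3),o['tcp_pos'])
M=R.from_matrix(np.c_[-cx,cy,-cz])
print(delta(np.r_[(seat+.029*cx)[:2],.08],M,o))
ims=[]
for n,b in(('side',(230,150,130,130)),):
    f=shot(n,n+'1.png'); x,y,w,h=b; ims=f['pixels'][y:y+h,x:x+w,::-1].astype(np.uint8)
    tip=o['tcp_pos']-[0,0,.011]; print(proj(f,[tip,o['tcp_pos'],blank+.004*cz])-[x,y])
cv2.imwrite('pics/c3.png',np.clip(cv2.resize(ims,None,fx=4,fy=4,interpolation=cv2.INTER_CUBIC)*1.5,0,255).astype(np.uint8))
```

```text
2.1 [-0.214  0.486  0.372  1.917 -0.238  0.783  1.613] [ 0.56819212 -0.10406236  0.12022237]
[-0.0684 -0.0576  0.2683 -0.0012 -0.0004 -0.0011]
[[ 70.54976556  81.22792488]
 [ 70.442617    76.86886371]
 [ 61.53067745 110.23959747]]
```

View pics/c3.png

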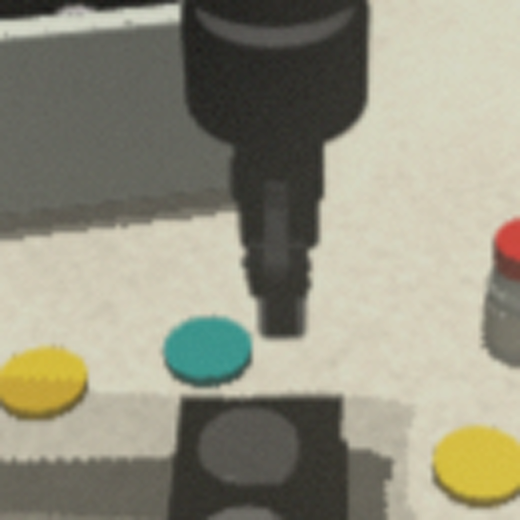

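Crop: the fingertip bottom is at crop (282,337) and the disc top at (248,447). Both agree with the projections horizontally to about a pixel. Next I move over the overhanging edge and press.

Request:
send_rows:
  deltas:
    - [0, -0.07, -0.058, 0.27, 0, 0, 0]
    - [0, -0.07, -0.058, 0.27, 0, 0, 0]
    - [0, -0.07, -0.058, 0.4, 0, 0, 0]
    - [0, -0.07, -0.058, 0.4, 0, 0, 0]
    - [0, -0.07, -0.058, 0.44, 0, 0, 0]
    - [0, -0.07, -0.058, 0.46, 0, 0, 0]
    - [0, -0.07, -0.058, 0.48, 0, 0, 0]
    - [0, -0.07, -0.058, 0.5, 0, 0, 0]
    - [0, -0.07, -0.058, 0.52, 0, 0, 0]
    - [0, -0.07, -0.058, 0.54, 0, 0, 0]
    - [0, -0.07, -0.058, 0.56, 0, 0, 0]
    - [0, -0.07, -0.058, 0.56, 0, 0, 0]

```text
clock: 3.15
tcp_pos: [0.5757, -0.1094, 0.0377]
orientation: [-0.376, -3.118, -0.0]
contact_force: [-0.1, 0.6, 0.1]
grip_width: 0.0
```

Run:
```python
from h import *
o=r.get_obs();print(case.inv().apply(o['tcp_pos']-seat)*1e3,o['contact_force'])
f=shot('side','side2.png');t=shot('top','top2.png')
a=f['pixels'][215:345,230:360,::-1];b=t['pixels'][185:265,320:430,::-1]
im=np.zeros((520,800,3),np.uint8);im[:,:520]=cv2.resize(a.astype(np.uint8),(520,520),interpolation=cv2.INTER_CUBIC);im[:204,520:]=cv2.resize(b.astype(np.uint8),(280,204),interpolation=cv2.INTER_CUBIC)
cv2.imwrite('pics/c4.png',np.clip(im*1.5,0,255).astype(np.uint8))
```

```text
[27.43100718  5.49894613 37.70389377] [-0.10696263  0.60836365  0.10720302]
```

View pics/c4.png

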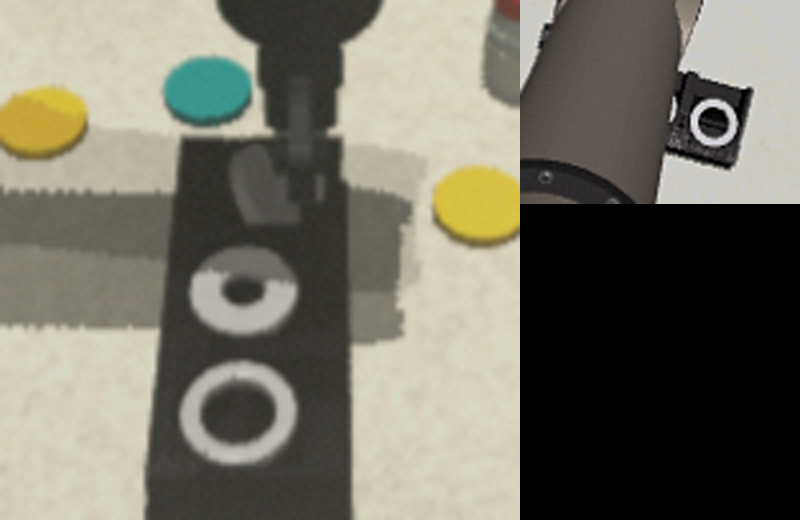

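The disc is tilting under the finger (crop (265,185)) and the rings are undisturbed. I'll press a little deeper, then back off.

Request:
send_rows:
  deltas:
    - [0, 0, 0, 0.02, 0, 0, 0]
    - [0, 0, 0, 0.04, 0, 0, 0]
    - [0, 0, 0, 0.05, 0, 0, 0]
    - [0, 0, 0, 0.05, 0, 0, 0]
    - [0, 0, 0, 0.05, 0, 0, 0]

```text
clock: 3.67
tcp_pos: [0.5782, -0.1099, 0.0315]
orientation: [0.376, 3.115, -0.001]
contact_force: [3.6, -0.7, 4.2]
grip_width: -0.0004
```

Run:
```python
from h import *
o=r.get_obs();print(case.inv().apply(o['tcp_pos']-seat)*1e3,o['contact_force'])
```

```text
[29.94256656  5.55914649 31.5448114 ] [ 3.55243013 -0.67062993  4.19669491]
```

Request:
send_rows:
  deltas:
    - [0, 0, 0, -0.1, 0, 0, 0]
    - [0, 0, 0, -0.3, 0, 0, 0]
    - [0.3, 0, 0, -0.6, 0, 0, 0]
    - [0.3, 0, 0, -0.8, 0, 0, 0]
    - [0.3, 0, 0, -0.9, 0, 0, 0]
    - [0.3, 0, 0, -0.9, 0, 0, 0]

```text
clock: 4.17
tcp_pos: [0.578, -0.1099, 0.1696]
orientation: [0.376, 3.113, 0.001]
contact_force: [0.0, -0.2, 0.9]
grip_width: 0.0257
```

Run:
```python
from h import *
o=r.get_obs();print(case.inv().apply(o['tcp_pos']-seat)*1e3,o['contact_force'],o['joints'])
f=shot('side','side3.png')
a=f['pixels'][235:335,240:340,::-1]
cv2.imwrite('pics/c5.png',np.clip(cv2.resize(a.astype(np.uint8),(600,600),interpolation=cv2.INTER_CUBIC)*2.,0,255).astype(np.uint8))
c=seat+.0077*cx+.0327*cz
th=np.linspace(0,6.283,9)[:-1]
for L in(50,55,60):
    l=np.deg2rad(L); u=np.cos(l)*cx-np.sin(l)*cz; n=np.sin(l)*cx+np.cos(l)*cz
    print(L,((proj(f,[c+.004*n-.025*u,c+.004*n+.025*cy,c+.004*n+.025*u,c+.004*n-.025*cy,c-.004*n-.025*u])-[240,235])*6).round().tolist())
```

```text
[ 29.72984618   5.56438753 169.55554437] [ 0.02247573 -0.1994937   0.86168619] [-0.22437772  0.43238561  0.39850014  1.86357958 -0.2134952   0.8812112
  1.60731753]
50 [[291.0, 121.0], [344.0, 105.0], [392.0, 200.0], [341.0, 220.0], [273.0, 132.0]]
55 [[297.0, 119.0], [345.0, 106.0], [387.0, 203.0], [341.0, 220.0], [277.0, 129.0]]
60 [[303.0, 117.0], [345.0, 107.0], [383.0, 206.0], [342.0, 221.0], [282.0, 126.0]]
```

View pics/c5.png

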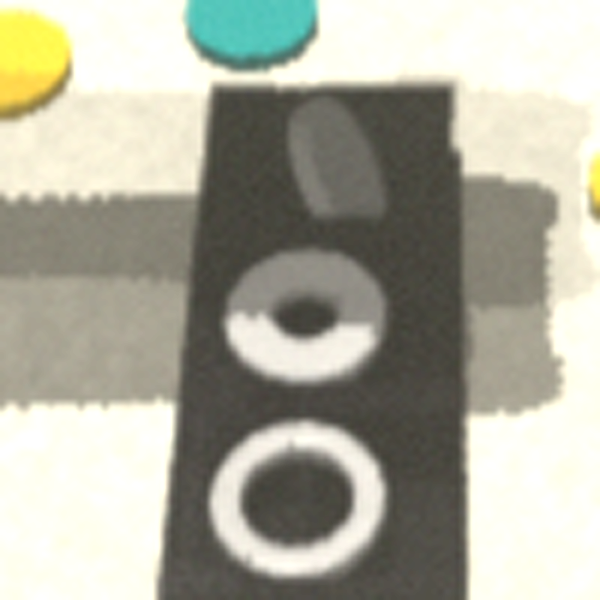

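The disc leans by itself, its outline in the crop running from (288,97) to (386,218), which matches the predicted 55–60° lean. The rings are in place. Next I compute the tilted pinch pose.

```bash
cat >> h.py <<'E'
l=np.deg2rad(59); u=np.cos(l)*cx-np.sin(l)*cz; n=np.sin(l)*cx+np.cos(l)*cz
slope=seat+.0077*cx+.0327*cz; Rg=R.from_matrix(np.c_[cy,n,u])
E
python3 - <<'E'
from h import *
o=r.get_obs();print(o['clock'])
print(delta(slope-.021*u+.002*n-.05*u,Rg,o),slope-.021*u+.002*n)
E
```

```text
4.2167
[ 0.3718 -0.0371  0.4836 -0.1339 -0.1348  0.4877] [ 0.54643975 -0.10776262  0.05173059]
```

Request:
send_rows:
  deltas:
    - [0.26, 0.19, -0.02, 0.1, -0.067, -0.067, 0.244]
    - [0.26, 0.25, -0.03, 0.2, -0.134, -0.135, 0.488]
    - [0.26, 0.372, -0.037, 0.3, -0.134, -0.135, 0.488]
    - [0.26, 0.372, -0.037, 0.3, -0.134, -0.135, 0.488]
    - [0.26, 0.372, -0.037, 0.3, -0.134, -0.135, 0.488]
    - [0.26, 0.372, -0.037, 0.4, -0.134, -0.135, 0.488]
    - [0.26, 0.372, -0.037, 0.4, -0.134, -0.135, 0.488]
    - [0.26, 0.372, -0.037, 0.4, -0.134, -0.135, 0.488]
    - [0.26, 0.372, -0.037, 0.484, -0.134, -0.135, 0.488]
    - [0.26, 0.372, -0.037, 0.484, -0.134, -0.135, 0.488]
    - [0.26, 0.372, -0.037, 0.484, -0.134, -0.135, 0.488]
    - [0.26, 0.372, -0.037, 0.484, -0.134, -0.135, 0.488]
    - [0.26, 0.372, -0.037, 0.484, -0.134, -0.135, 0.488]
    - [0.26, 0.372, -0.037, 0.484, -0.134, -0.135, 0.488]
    - [0.26, 0.372, -0.037, 0.484, -0.134, -0.135, 0.488]
    - [0.26, 0.372, -0.037, 0.484, -0.134, -0.135, 0.488]

```text
clock: 5.55
tcp_pos: [0.5287, -0.1, 0.1259]
orientation: [2.148, 1.68, 0.405]
contact_force: [0.1, 0.3, -0.7]
grip_width: 0.022
```

Run:
```python
from h import *
o=r.get_obs();print(o['clock'],o['joints'].round(3),o['grip_width'],o['contact_force'])
print(delta(slope-.021*u+.002*n,Rg,o))
f=shot('side','side4.png')
a=f['pixels'][195:295,240:340,::-1]
cv2.imwrite('pics/c6.png',np.clip(cv2.resize(a.astype(np.uint8),(600,600),interpolation=cv2.INTER_CUBIC)*2.,0,255).astype(np.uint8))
R0=R.from_rotvec(o['orientation']);p=o['tcp_pos']
print(((proj(f,[p+R0.apply([0,0,.011]),slope-.025*u])-[240,195])*6).round())
```

```text
5.55 [-0.695  0.366  0.834  2.37  -1.366  0.17   1.119] 0.02202601803358636 [ 0.12743384  0.29585657 -0.70428549]
[-0.0176 -0.1172  0.4968 -0.0183  0.0025  0.0006]
[[251. 214.]
 [292. 362.]]
```

View pics/c6.png

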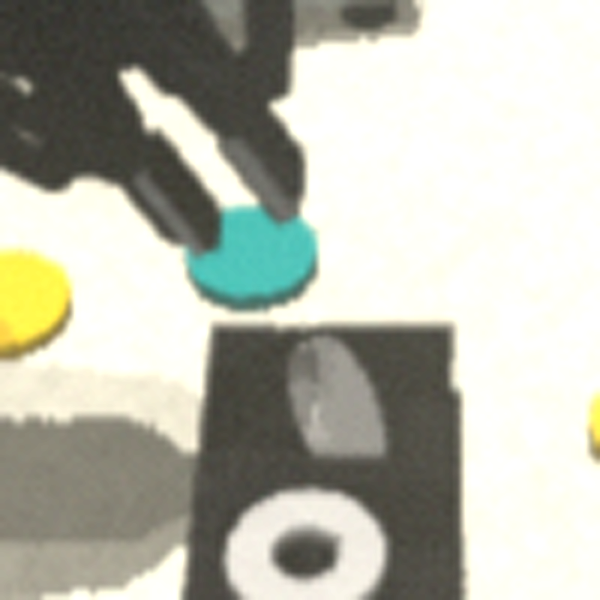

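The fingers straddle the axis near crop (220,190) and the disc still leans at (338,395). Two joints are at their range ends, so I'll correct sideways first and advance partway, watching the joints.

Request:
send_rows:
  deltas:
    - [0.26, -0.018, -0.117, 0.1, -0.018, 0, 0]
    - [0.26, -0.018, -0.117, 0.15, -0.018, 0, 0]
    - [0.26, -0.018, -0.117, 0.18, -0.018, 0, 0]
    - [0.26, -0.018, -0.117, 0.18, -0.018, 0, 0]

```text
clock: 5.93
tcp_pos: [0.535, -0.1037, 0.1266]
orientation: [2.146, 1.672, 0.404]
contact_force: [-0.2, -0.5, 0.2]
grip_width: 0.0219
```

Run:
```python
from h import *
o=r.get_obs();print(o['clock'],o['joints'].round(3),o['contact_force'])
print(delta(slope-.021*u+.002*n,Rg,o))
```

```text
5.9333 [-0.683  0.374  0.828  2.358 -1.366  0.17   1.117] [-0.21954177 -0.46397197  0.24879025]
[-1.900e-03 -1.634e-01  4.788e-01 -1.670e-02  4.000e-03 -1.000e-04]
```

The wrist was near-singular, so the yaw went into joint 5. I'll retrace to the earlier vertical pose, yaw there first, then tilt.

Run:
```python
from h import *
print(delta([.578,-.11,.17],R.from_rotvec([.376,3.113,.001])))
```

```text
[ 0.027   0.3901 -0.1204  0.117   0.1241 -0.4912]
```

Request:
send_rows:
  deltas:
    - [0.26, 0.027, 0.05, -0.15, 0.03, 0.03, -0.1]
    - [0.26, 0.027, 0.1, -0.12, 0.117, 0.124, -0.491]
    - [0.26, 0.027, 0.2, -0.12, 0.117, 0.124, -0.491]
    - [0.26, 0.027, 0.3, -0.12, 0.117, 0.124, -0.491]
    - [0.26, 0.027, 0.39, -0.12, 0.117, 0.124, -0.491]
    - [0.26, 0.027, 0.39, -0.12, 0.117, 0.124, -0.491]
    - [0.26, 0.027, 0.39, -0.12, 0.117, 0.124, -0.491]
    - [0.26, 0.027, 0.39, -0.12, 0.117, 0.124, -0.491]
    - [0.26, 0.027, 0.39, -0.12, 0.117, 0.124, -0.491]
    - [0.26, 0.027, 0.39, -0.12, 0.117, 0.124, -0.491]
    - [0.26, 0.027, 0.39, -0.12, 0.117, 0.124, -0.491]
    - [0.26, 0.027, 0.39, -0.12, 0.117, 0.124, -0.491]
    - [0.26, 0.027, 0.39, -0.12, 0.117, 0.124, -0.491]
    - [0.26, 0.027, 0.39, -0.12, 0.117, 0.124, -0.491]
    - [0.26, 0.027, 0.39, -0.12, 0.117, 0.124, -0.491]
    - [0.26, 0.027, 0.39, -0.12, 0.117, 0.124, -0.491]

```text
clock: 7.27
tcp_pos: [0.5777, -0.1101, 0.1702]
orientation: [0.381, 3.112, 0.003]
contact_force: [0.0, 0.1, 0.0]
grip_width: 0.0222
```

Run:
```python
from h import *
o=r.get_obs();print(o['clock'],o['joints'].round(3),o['contact_force'])
print(delta([.578,-.11,.17],R.from_matrix(np.c_[cy,cx,-cz])))
```

```text
7.2667 [-0.511  0.525  0.808  1.882 -0.473  0.928  1.847] [0.02082928 0.07136045 0.03277439]
[-0.0021  0.0011  0.0013  0.0023  0.001   0.4999]
```

Request:
send_rows:
  deltas:
    - [0.26, 0, 0, 0, 0, 0, 0.5]
    - [0.26, 0, 0, 0, 0, 0, 0.5]
    - [0.26, 0, 0, 0, 0, 0, 0.5]
    - [0.26, 0, 0, 0, 0, 0, 0.5]
    - [0.26, 0, 0, 0, 0, 0, 0.5]
    - [0.26, 0, 0, 0, 0, 0, 0.5]
    - [0.26, 0, 0, 0, 0, 0, 0.5]
    - [0.26, 0, 0, 0, 0, 0, 0.5]
    - [0.26, 0, 0, 0, 0, 0, 0.5]
    - [0.26, 0, 0, 0, 0, 0, 0.5]
    - [0.26, 0, 0, 0, 0, 0, 0.5]
    - [0.26, 0, 0, 0, 0, 0, 0.5]
    - [0.26, 0, 0, 0, 0, 0, 0.5]
    - [0.26, 0, 0, 0, 0, 0, 0.5]

```text
clock: 8.43
tcp_pos: [0.5775, -0.1099, 0.1703]
orientation: [2.474, 1.929, 0.009]
contact_force: [0.3, -0.0, 0.0]
grip_width: 0.0221
```

Run:
```python
from h import *
o=r.get_obs();print(o['clock'],o['joints'].round(3),o['contact_force'])
print(delta(slope-.021*u+.002*n-.055*u,Rg,o))
```

```text
8.4333 [-0.715  0.744  1.202  1.893 -0.8    1.083  0.571] [ 0.28613564 -0.03983834  0.03860818]
[-3.800e-02 -3.965e-01  4.734e-01 -1.700e-01 -3.000e-04 -1.100e-03]
```

Request:
send_rows:
  deltas:
    - [0.26, -0.01, -0.1, 0.1, -0.17, 0, 0]
    - [0.26, -0.02, -0.2, 0.2, -0.17, 0, 0]
    - [0.26, -0.038, -0.3, 0.3, -0.17, 0, 0]
    - [0.26, -0.038, -0.397, 0.4, -0.17, 0, 0]
    - [0.26, -0.038, -0.397, 0.473, -0.17, 0, 0]
    - [0.26, -0.038, -0.397, 0.473, -0.17, 0, 0]

```text
clock: 8.93
tcp_pos: [0.5202, -0.0932, 0.1283]
orientation: [2.144, 1.705, 0.427]
contact_force: [-0.0, -0.3, -0.9]
grip_width: 0.0223
```

Run:
```python
from h import *
o=r.get_obs();print(o['clock'],o['joints'].round(3),o['contact_force'])
print(delta(slope-.021*u+.002*n,Rg,o))
```

```text
8.9333 [-0.698  0.338  0.832  2.387 -1.363  0.176  1.135] [-0.03377759 -0.2771997  -0.94422384]
[-0.0597 -0.0651  0.5409 -0.0194 -0.0051  0.0038]
```

Same clipped posture again. I'll identify the arm's kinematics from the recorded samples, so I can plan a posture that reaches this tilted pose.

```bash
cat > kin.py <<'E'
import numpy as np, itertools
from scipy.optimize import least_squares
from scipy.spatial.transform import Rotation as R
S=[([-1.37911448,0.47771883,0.02233299,1.55636763,-0.01147966,1.10927465,-0.08310917],(0.19919,0.64440,0.24142),(-.46907,-3.10626,.00257)),
([-1.232,0.289,0.05,1.837,-0.013,1.02,0.086],(.26479,.49267,.24190),(.482,3.102,-.007)),
([-0.618,0.188,0.348,2.066,-0.08,0.901,1.043],(.46964,.08561,.21181),(.473,3.106,-.001)),
([-0.214,0.486,0.372,1.917,-0.238,0.783,1.613],(.56819,-.10406,.12022),(-.386,-3.116,.006)),
([-0.22437772,0.43238561,0.39850014,1.86357958,-0.2134952,0.8812112,1.60731753],(.578,-.1099,.1696),(.376,3.113,.001)),
([-0.695,0.366,0.834,2.37,-1.366,0.17,1.119],(.5287,-.1,.1259),(2.148,1.68,.405)),
([-0.683,0.374,0.828,2.358,-1.366,0.17,1.117],(.535,-.1037,.1266),(2.146,1.672,.404)),
([-0.511,0.525,0.808,1.882,-0.473,0.928,1.847],(.5777,-.1101,.1702),(.381,3.112,.003)),
([-0.715,0.744,1.202,1.893,-0.8,1.083,0.571],(.5775,-.1099,.1703),(2.474,1.929,.009)),
([-0.698,0.338,0.832,2.387,-1.363,0.176,1.135],(.5202,-.0932,.1283),(2.144,1.705,.427))]
Q=np.array([s[0] for s in S]);P=np.array([s[1] for s in S]);O=R.from_rotvec([s[2] for s in S])
def rots(q,sg,o1):
    a=np.array(q)*sg; a[0]+=o1
    return [R.from_euler('zyzyzyz'[i],a[i]) for i in range(7)]
def fk(q,par,sg):
    o1=par[0];T=par[1:22].reshape(7,3);Rf=R.from_rotvec(par[22:25])
    A=R.identity();p=np.array([0,0,par[25]])
    for i,Ri in enumerate(rots(q,sg,o1)):
        A=A*Ri; p=p+A.apply(T[i])
    return p,A*Rf
def ofit(sg):
    def fun(x): 
        return np.concatenate([(O[k].inv()*np.prod(rots(Q[k],sg,x[0]))*R.from_rotvec(x[1:])).as_rotvec() for k in range(len(Q))])
    best=None
    for o in(0,1.57,3.14,-1.57):
        for rf in((0,0,.01),(0,0,1.57),(0,0,3.1),(0,0,-1.57)):
            s=least_squares(fun,[o,*rf])
            if best is None or s.cost<best.cost:best=s
    return best
if __name__=='__main__':
    res=[]
    for t in itertools.product([1,-1],repeat=4):
        sg=np.array([t[0],1,t[1],1,t[2],1,t[3]]); s=ofit(sg); res.append((s.cost,sg,s.x))
    res.sort(key=lambda a:a[0]); print(res[:2])
    c,sg,x=res[0]
    def fun(par):
        out=[]
        for k in range(len(Q)):
            p,A=fk(Q[k],par,sg); out+=[(p-P[k])*10,(O[k].inv()*A).as_rotvec()]
        return np.r_[np.concatenate(out),par[1:22]*.003]
    p0=np.zeros(26);p0[0]=x[0];p0[22:25]=x[1:];p0[25]=.2;p0[6]=.2;p0[9]=.2;p0[12]=.2
    s=least_squares(fun,p0,max_nfev=500); print(s.cost,np.abs(s.fun[:-21]).max()); print(s.x.round(3))
    np.savez('kin.npz',par=s.x,sg=sg)
E
python3 kin.py
```

```text
[(np.float64(1.4004249855812226e-06), array([-1,  1, -1,  1, -1,  1, -1]), array([-1.71074933e-03, -1.69961656e-04,  3.08664340e-06,  1.56949382e+00])), (np.float64(1.972539687724549), array([ 1,  1, -1,  1, -1,  1,  1]), array([ 1.22020696, -0.07850844, -0.20144707,  5.67072692]))]
8.809602270815564e-06 0.001492833730267762
[-0.000e+00 -0.000e+00 -1.500e-02  0.000e+00  0.000e+00 -1.500e-02
  2.710e-01  0.000e+00 -1.600e-02  2.710e-01  1.000e-03 -1.600e-02
  2.360e-01 -1.000e-03 -0.000e+00  2.360e-01  0.000e+00 -0.000e+00
  1.570e-01 -0.000e+00  0.000e+00  1.570e-01  0.000e+00 -0.000e+00
  1.571e+00  2.870e-01]
```

```bash
cat > ik.py <<'E'
from h import *
from kin import fk
from scipy.optimize import least_squares
d=np.load('kin.npz');par,sg=d['par'],d['sg']
lo=np.array([-2.96,-.34,-1.41,.24,-1.37,.17,-2.96]);hi=np.array([2.96,2.1,1.46,2.44,4.51,1.92,2.96])
def ik(pos,Rt,q0,q3=None,w=0.):
    def fun(q):
        p,A=fk(q,par,sg); e=np.r_[(p-pos)*10,(Rt.inv()*A).as_rotvec(),w*(q-q0)]
        return e if q3 is None else np.r_[e,(q[2]-q3)]
    s=least_squares(fun,np.clip(q0,lo+.01,hi-.01),bounds=(lo,hi)); 
    p,A=fk(s.x,par,sg); return s.x,np.linalg.norm(p-pos)*1e3,np.rad2deg((Rt.inv()*A).magnitude())
E
python3 - <<'E'
from ik import *
fl=R.from_euler('z',np.pi)
for nm,back in(('grasp',0),('pre',.04)):
  for F in(0,1):
    for q3 in(-1.2,-.8,-.4,0,.4,.8):
        best=None
        for q5 in(-.5,.5,2.5,3.5):
            q,e,a=ik(slope-.021*u+.002*n-back*u,Rg*fl if F else Rg,np.array([0,.4,q3,2,q5,.6,0 if not F else 2.]),q3)
            if best is None or e+a<best[1]+best[2]: best=(q,e,a)
        q,e,a=best; print(nm,F,q3,q.round(2),round(e,1),round(a,2),'margin',np.minimum(q-lo,hi-q).min().round(2))
E
```

```text
grasp 0 -1.2 [ 0.98  0.84 -1.2   2.3   1.87  0.83 -1.75] 0.0 0.0 margin 0.14
grasp 0 -0.8 [ 0.7   0.59 -0.8   2.32  1.95  0.52 -1.99] 0.0 0.0 margin 0.12
grasp 0 -0.4 [ 0.36  0.49 -0.4   2.34  2.17  0.34 -2.31] 0.0 0.0 margin 0.1
grasp 0 0 [ 0.02  0.46 -0.    2.36  2.64  0.24 -2.84] 0.0 0.0 margin 0.07
grasp 0 0.4 [-0.32  0.5   0.4   2.38  3.38  0.25  2.63] 0.0 0.0 margin 0.06
grasp 0 0.8 [-0.62  0.64  0.8   2.4   3.95  0.41  2.  ] 0.0 0.0 margin 0.04
grasp 1 -1.2 [ 0.98  0.84 -1.2   2.3   1.87  0.83  1.39] 0.0 0.0 margin 0.14
grasp 1 -0.8 [ 0.7   0.59 -0.8   2.32  1.95  0.52  1.15] 0.0 0.0 margin 0.12
grasp 1 -0.4 [ 0.36  0.49 -0.4   2.34  2.17  0.34  0.83] 0.0 0.0 margin 0.1
grasp 1 0 [0.02 0.46 0.   2.36 2.63 0.24 0.3 ] 0.0 0.0 margin 0.07
grasp 1 0.4 [-0.32  0.5   0.4   2.38  3.38  0.24 -0.51] 0.0 0.0 margin 0.06
grasp 1 0.8 [-0.62  0.64  0.8   2.4   3.95  0.41 -1.14] 0.0 0.0 margin 0.04
pre 0 -1.2 [ 1.    0.68 -1.2   2.34  1.77  0.72 -1.74] 0.0 0.0 margin 0.1
pre 0 -0.8 [ 0.7   0.47 -0.8   2.35  1.84  0.45 -1.93] 0.0 0.0 margin 0.09
pre 0 -0.4 [ 0.36  0.38 -0.4   2.37  2.01  0.29 -2.18] 0.0 0.0 margin 0.07
pre 0 0 [ 0.    0.36 -0.    2.39  2.42  0.18 -2.63] 0.0 0.0 margin 0.01
pre 0 0.4 [-0.34  0.39  0.4   2.42  3.28  0.17  2.76] 0.1 0.23 margin 0.0
pre 0 0.8 [-0.65  0.5   0.8   2.43  3.99  0.3   2.  ] 0.0 0.0 margin 0.01
pre 1 -1.2 [ 1.    0.68 -1.2   2.34  1.77  0.72  1.4 ] 0.0 0.0 margin 0.1
pre 1 -0.8 [ 0.7   0.47 -0.8   2.35  1.84  0.45  1.21] 0.0 0.0 margin 0.09
pre 1 -0.4 [ 0.36  0.38 -0.4   2.37  2.01  0.29  0.96] 0.0 0.0 margin 0.07
pre 1 0 [0.   0.36 0.   2.39 2.42 0.18 0.51] 0.0 0.0 margin 0.01
pre 1 0.4 [-0.34  0.39  0.4   2.42  3.28  0.17 -0.38] 0.1 0.24 margin 0.0
pre 1 0.8 [-0.65  0.5   0.8   2.43  3.99  0.29 -1.14] 0.0 0.0 margin 0.01
```

```bash
cat >> ik.py <<'E'
def sim(q,wps,verbose=True):
    "follow waypoints (pos,R) with local IK in row-size steps"
    q=np.array(q,float); mq=9; rows=0
    for pos,Rt in wps:
        p,A=fk(q,par,sg); dr=(A.inv()*Rt).as_rotvec(); N=int(np.ceil(max(np.linalg.norm(pos-p)/.0417,np.degrees(np.linalg.norm(dr))/7.16,1)))
        me=0;jump=0
        for k in range(1,N+1):
            qn,e,a=ik(p+(pos-p)*k/N,A*R.from_rotvec(dr*k/N),q,w=.01); jump=max(jump,np.abs(qn-q).max()); q=qn; me=max(me,e,a); mq=min(mq,np.minimum(q-lo,hi-q).min())
        rows+=N
        if verbose: print(q.round(2),'err %.1f jump %.2f minmargin %.2f rows %d'%(me,jump,mq,rows))
    return q
E
python3 - <<'E'
from ik import *
M=R.from_matrix(np.c_[-cx,cy,-cz]);M2=R.from_matrix(np.c_[cy,cx,-cz]);fl=R.from_euler('z',np.pi)
q8=[-0.511,0.525,0.808,1.882,-0.473,0.928,1.847]
print('validate 8->9'); sim(q8,[([.5775,-.11,.17],M2)])
o=r.get_obs(); q=o['joints']
# untilt, back to M, then sideways tilt +/- and grasp flipped
up=np.array([.56,-.11,.16])
for sd in(1,-1):
  for F in(0,1):
    G=Rg*fl if F else Rg
    side=R.from_rotvec(sd*np.deg2rad(35)*cx)  # world rot about case x
    print('side',sd,'F',F)
    sim(q,[([.5775,-.11,.17],M),(up,side*M),(up,R.from_rotvec(sd*np.deg2rad(15)*cx)*G),(slope-.066*u+.002*n,G),(slope-.021*u+.002*n,G)])
E
```

```text
validate 8->9
[-0.71  0.75  1.2   1.89 -0.8   1.09  0.57] err 0.0 jump 0.10 minmargin 0.26 rows 13
side 1 F 0
[-0.51  0.53  0.81  1.88 -0.47  0.94  1.85] err 0.0 jump 0.13 minmargin 0.08 rows 13
[-0.    0.56  0.54  1.91 -0.97  1.18  2.42] err 0.0 jump 0.12 minmargin 0.08 rows 18
[ 0.22  0.26 -0.03  2.28 -1.37  0.19  1.19] err 0.0 jump 0.19 minmargin 0.00 rows 31
[-0.56  0.42  0.69  2.35 -1.37  0.17  1.12] err 6.7 jump 0.29 minmargin 0.00 rows 34
[-0.42  0.52  0.55  2.28 -1.37  0.17  1.11] err 9.2 jump 0.08 minmargin 0.00 rows 36
side 1 F 1
[-0.51  0.53  0.81  1.88 -0.47  0.94  1.85] err 0.0 jump 0.13 minmargin 0.08 rows 13
[-0.    0.56  0.54  1.91 -0.97  1.18  2.42] err 0.0 jump 0.12 minmargin 0.08 rows 18
[ 1.04  0.42 -0.98  2.23  1.02  0.17  2.06] err 0.1 jump 0.65 minmargin 0.00 rows 33
[ 0.85  0.53 -0.98  2.35  1.78  0.54  1.31] err 0.0 jump 0.45 minmargin 0.00 rows 36
[ 0.81  0.66 -0.95  2.31  1.91  0.62  1.24] err 0.0 jump 0.07 minmargin 0.00 rows 38
side -1 F 0
[-0.51  0.53  0.81  1.88 -0.47  0.94  1.85] err 0.0 jump 0.13 minmargin 0.08 rows 13
[-0.93  0.84  1.09  1.88 -0.15  0.94  1.47] err 0.0 jump 0.11 minmargin 0.08 rows 18
[-1.06  0.58  1.21  2.31 -1.02  0.19  0.75] err 0.0 jump 0.09 minmargin 0.02 rows 33
[-0.56  0.42  0.69  2.35 -1.37  0.17  1.12] err 6.7 jump 0.35 minmargin 0.00 rows 36
[-0.42  0.52  0.55  2.28 -1.37  0.17  1.11] err 9.2 jump 0.08 minmargin 0.00 rows 38
side -1 F 1
[-0.51  0.53  0.81  1.88 -0.47  0.94  1.85] err 0.0 jump 0.13 minmargin 0.08 rows 13
[-0.93  0.84  1.09  1.88 -0.15  0.94  1.47] err 0.0 jump 0.11 minmargin 0.08 rows 18
[-0.85  0.38  0.86  2.3   0.68  0.17  2.23] err 0.0 jump 0.19 minmargin 0.00 rows 31
[ 0.18  0.35 -0.2   2.39  2.14  0.22  0.81] err 0.1 jump 0.56 minmargin 0.00 rows 34
[ 0.27  0.48 -0.3   2.34  2.26  0.31  0.72] err 0.0 jump 0.07 minmargin 0.00 rows 36
```

```bash
cat > srch.py <<'E'
from ik import *
import io,contextlib,re,itertools
M=R.from_matrix(np.c_[-cx,cy,-cz]);fl=R.from_euler('z',np.pi);G=Rg*fl
o=r.get_obs(); q0=o['joints']
def tl(t,az): # tilt tool dir by t toward azimuth az (deg from cx, ccw)
    a=np.deg2rad(az); h=np.cos(a)*cx+np.sin(a)*cy; return R.from_rotvec(np.cross(-cz,h)*np.deg2rad(t))
def run(w,q=q0):
    b=io.StringIO()
    with contextlib.redirect_stdout(b): q=sim(q,w)
    s=b.getvalue(); g=lambda k:[float(x) for x in re.findall(k+r' (-?[\d.]+)',s)]
    return q,max(g('err')),max(g('jump')),g('minmargin')[-1],g('rows')[-1]
if __name__=='__main__':
    up0=np.array([.5775,-.11,.17]); q1=sim(q0,[(up0,M)])
    out=[]
    for sd,th,y1,r1,z1,az2 in itertools.product((1,-1),(25,45),(0,45),(0.,.04),(.16,.22),(90,45)):
        up=np.array([.5775,-.11,0])-r1*cx+[0,0,z1]
        w=[(up,tl(th,90*sd)*R.from_euler('z',y1,degrees=True)*M)]
        if az2==45: w.append((up,tl(th,45*sd)*R.from_euler('z',(y1+90)/2,degrees=True)*M))
        w+=[(slope-.066*u+.002*n,G),(slope-.021*u+.002*n,G)]
        try: res=run(w,q1)
        except Exception as e: continue
        out.append((res[1]<1 and res[3]>.02,res[2],res[3],(sd,th,y1,r1,z1,az2),res[4],res[0].round(2)))
    out.sort(key=lambda a:(not a[0],a[1]))
    for x in out[:8]: print(x)
E
time python3 srch.py
```

```text
[-0.51  0.53  0.81  1.88 -0.47  0.94  1.85] err 0.0 jump 0.13 minmargin 0.08 rows 13
(False, 0.55, 0.0, (-1, 45, 0, 0.0, 0.22, 90), 22.0, array([ 0.14,  0.47, -0.14,  2.35,  2.43,  0.27,  0.53]))
(False, 0.57, 0.0, (1, 45, 45, 0.04, 0.22, 45), 25.0, array([ 0.84,  0.68, -0.99,  2.31,  1.9 ,  0.64,  1.26]))
(False, 0.58, 0.0, (-1, 25, 0, 0.0, 0.16, 90), 19.0, array([ 0.22,  0.47, -0.23,  2.35,  2.33,  0.29,  0.65]))
(False, 0.58, 0.0, (-1, 45, 0, 0.04, 0.22, 90), 22.0, array([ 0.13,  0.47, -0.13,  2.35,  2.45,  0.26,  0.51]))
(False, 0.62, 0.0, (-1, 25, 0, 0.04, 0.16, 90), 19.0, array([ 0.21,  0.47, -0.22,  2.35,  2.34,  0.29,  0.63]))
(False, 0.63, 0.0, (1, 45, 45, 0.0, 0.16, 45), 25.0, array([ 0.86,  0.7 , -1.01,  2.31,  1.89,  0.66,  1.28]))
(False, 0.63, 0.0, (-1, 25, 0, 0.0, 0.16, 45), 20.0, array([ 0.29,  0.48, -0.32,  2.34,  2.24,  0.32,  0.75]))
(False, 0.63, 0.0, (-1, 45, 0, 0.04, 0.16, 90), 22.0, array([ 0.1 ,  0.46, -0.1 ,  2.35,  2.48,  0.26,  0.47]))
real	1m50.082s
user	1m46.484s
sys	0m0.400s
```

Run:
```python
from ik import *
for L in (62,65,68,72,76):
    l=np.deg2rad(L);u_=np.cos(l)*cx-np.sin(l)*cz;n_=np.sin(l)*cx+np.cos(l)*cz;G=R.from_matrix(np.c_[cy,n_,u_])
    for back in(0,.04):
      out=[]
      for q3 in(-1.2,-.8,-.4,0,.4,.8,1.2):
        q,e,a=ik(slope-.021*u-back*u_,G,np.array([-q3*.8,.4,q3,2.2,-q3*.5,.4,0.3]),q3)
        out.append((round(max(e,a),1),round(np.minimum(q-lo,hi-q).min(),2),q.round(2).tolist()))
      out=[x for x in out if x[0]<.5]; print(L,back,max(out,key=lambda x:x[1]) if out else None)
```

```text
62 0 (np.float64(0.0), np.float64(0.17), [0.98, 0.83, -1.2, 2.27, 1.76, 0.81, -1.66])
62 0.04 (np.float64(0.0), np.float64(0.14), [1.0, 0.68, -1.2, 2.3, 1.64, 0.71, -1.63])
65 0 (np.float64(0.0), np.float64(0.2), [0.98, 0.82, -1.2, 2.24, 1.65, 0.8, -1.56])
65 0.04 (np.float64(0.0), np.float64(0.18), [1.0, 0.68, -1.2, 2.26, 1.51, 0.71, -1.51])
68 0 (np.float64(0.0), np.float64(0.22), [0.7, 0.59, -0.8, 2.22, 1.43, 0.47, -1.48])
68 0.04 (np.float64(0.0), np.float64(0.21), [1.0, 0.68, -1.2, 2.22, 1.4, 0.72, -1.39])
72 0 (np.float64(0.0), np.float64(0.27), [0.7, 0.59, -0.8, 2.17, 1.21, 0.5, -1.26])
72 0.04 (np.float64(0.0), np.float64(0.26), [0.71, 0.49, -0.8, 2.18, 1.01, 0.49, -1.1])
76 0 (np.float64(0.0), np.float64(0.32), [0.7, 0.6, -0.8, 2.12, 1.03, 0.55, -1.08])
76 0.04 (np.float64(0.0), np.float64(0.31), [0.71, 0.51, -0.8, 2.13, 0.85, 0.56, -0.94])
```

```bash
cat > fast.py <<'E'
from ik import *
T_=par[1:22].reshape(7,3);Rf_=R.from_rotvec(par[22:25]).as_matrix()
def rot(ax,a):
    c,s=np.cos(a),np.sin(a)
    return np.array([[c,-s,0],[s,c,0],[0,0,1]]) if ax=='z' else np.array([[c,0,s],[0,1,0],[-s,0,c]])
def fkj(q):
    a=q*sg; a[0]+=par[0]; A=np.eye(3);p=np.array([0,0,par[25]]);ax=[];o=[]
    for i in range(7):
        k=2 if i%2==0 else 1
        ax.append(A[:,k]*sg[i]);o.append(p); A=A@rot('zy'[i%2],a[i]); p=p+A@T_[i]
    J=np.array([np.r_[np.cross(ax[i],p-o[i]),ax[i]] for i in range(7)]).T
    return p,A@Rf_,J
def follow(q,wps,stop=.0):
    q=np.array(q,float);mq=9;rows=0;mj=0
    for pos,Rt in wps:
        p,A,_=fkj(q);A=R.from_matrix(A);dr=(A.inv()*Rt).as_rotvec();N=int(np.ceil(max(np.linalg.norm(pos-p)/.0417,np.degrees(np.linalg.norm(dr))/7.16,1)))
        for k in range(1,N+1):
            tp=p+(pos-p)*k/N;tR=A*R.from_rotvec(dr*k/N);qs=q.copy()
            for _ in range(3):
                pp,AA,J=fkj(q);e=np.r_[tp-pp,(tR*R.from_matrix(AA).inv()).as_rotvec()];q=q+J.T@np.linalg.solve(J@J.T+1e-7*np.eye(6),e)
            mj=max(mj,np.abs(q-qs).max());mq=min(mq,np.minimum(q-lo,hi-q).min());rows+=1
            if mq<stop or mj>.4: return None
    return q,mq,mj,rows
def tl(t,az):
    a=np.deg2rad(az); h=np.cos(a)*cx+np.sin(a)*cy; return R.from_rotvec(np.cross(-cz,h)*np.deg2rad(t))
M=R.from_matrix(np.c_[-cx,cy,-cz]);fl=R.from_euler('z',np.pi)
E
cat > s2.py <<'E'
from fast import *
import time
q0=r.get_obs()['joints']; up0=np.array([.5775,-.11,.17])
q1=follow(q0,[(up0,M)],stop=-1)[0]; print(q1.round(2))
rng=np.random.default_rng(0);best=[];t0=time.time();cnt=0
goal={F:[(slope-.066*u+.002*n,Rg*fl if F else Rg),(slope-.021*u+.002*n,Rg*fl if F else Rg)] for F in(0,1)}
while time.time()-t0<170:
    k=rng.integers(1,4);w=[];spec=[]
    for _ in range(k):
        s=(rng.uniform(.5,.75),rng.uniform(-.3,.05),rng.uniform(.15,.3),rng.uniform(0,50),rng.uniform(-180,180),rng.uniform(-120,150));spec.append(s)
        w.append((np.array(s[:3]),tl(s[3],s[4])*R.from_euler('z',s[5],degrees=True)*M))
    F=rng.integers(0,2);cnt+=1
    x=follow(q1,w+goal[F],stop=.04)
    if x: best.append((x[3],x[1],x[2],F,x[0].round(2),np.round(spec,2).tolist()))
best.sort(key=lambda b:b[0]);print(cnt,len(best));[print(b) for b in best[:6]]
E
python3 s2.py
```

```text
[-0.51  0.53  0.81  1.88 -0.47  0.94  1.85]
1914 0
```

```bash
cat > plan1.py <<'E'
from fast import *
def chain(w,o):
    p,A=np.array(o['tcp_pos']),R.from_rotvec(o['orientation'])
    for pos,Rt in w:
        dr=(A.inv()*Rt).as_rotvec(); print(np.round(np.r_[A.inv().apply(pos-p)/.15,dr/np.pi],3), 'rows',np.ceil(np.degrees(np.linalg.norm(dr))/7.16)); p,A=pos,Rt
E
python3 - <<'E'
from plan1 import *
G=Rg*fl; up=np.array([.56,-.11,.16]);s=lambda a:R.from_rotvec(np.deg2rad(a)*cx)
w=[(np.array([.5775,-.11,.17]),M),(up,s(35)*M),(up,s(15)*G),(slope-.066*u+.002*n,G)]
chain(w,r.get_obs())
E
```

```text
[-0.022  0.481 -0.063  0.123  0.116 -0.485] rows 13.0
[ 0.113 -0.028  0.067 -0.194  0.     0.   ] rows 5.0
[ 0.     0.     0.     0.221 -0.049 -0.511] rows 15.0
[ 0.127  0.441  0.256  0.     0.071 -0.043] rows 3.0
```

Request:
send_rows:
  deltas:
    - [0.26, -0.022, 0.08, -0.1, 0.03, 0.03, -0.12]
    - [0.26, -0.022, 0.16, -0.063, 0.123, 0.116, -0.485]
    - [0.26, -0.022, 0.24, -0.063, 0.123, 0.116, -0.485]
    - [0.26, -0.022, 0.32, -0.063, 0.123, 0.116, -0.485]
    - [0.26, -0.022, 0.4, -0.063, 0.123, 0.116, -0.485]
    - [0.26, -0.022, 0.481, -0.063, 0.123, 0.116, -0.485]
    - [0.26, -0.022, 0.481, -0.063, 0.123, 0.116, -0.485]
    - [0.26, -0.022, 0.481, -0.063, 0.123, 0.116, -0.485]
    - [0.26, -0.022, 0.481, -0.063, 0.123, 0.116, -0.485]
    - [0.26, -0.022, 0.481, -0.063, 0.123, 0.116, -0.485]
    - [0.26, -0.022, 0.481, -0.063, 0.123, 0.116, -0.485]
    - [0.26, -0.022, 0.481, -0.063, 0.123, 0.116, -0.485]
    - [0.26, -0.022, 0.481, -0.063, 0.123, 0.116, -0.485]
    - [0.26, -0.022, 0.481, -0.063, 0.123, 0.116, -0.485]

```text
clock: 10.1
tcp_pos: [0.585, -0.1176, 0.1737]
orientation: [0.396, 3.106, -0.022]
contact_force: [0.5, -0.7, 0.0]
grip_width: 0.0224
```

Request:
send_rows:
  deltas:
    - [0.26, 0.113, -0.028, 0.067, -0.194, 0, 0]
    - [0.26, 0.113, -0.028, 0.067, -0.194, 0, 0]
    - [0.26, 0.113, -0.028, 0.067, -0.194, 0, 0]
    - [0.26, 0.113, -0.028, 0.067, -0.194, 0, 0]
    - [0.26, 0.113, -0.028, 0.067, -0.194, 0, 0]

```text
clock: 10.52
tcp_pos: [0.5668, -0.1197, 0.1649]
orientation: [0.379, 2.888, 0.896]
contact_force: [-0.6, 0.2, -1.1]
grip_width: 0.0224
```

Request:
send_rows:
  deltas:
    - [0.26, 0, 0, 0, 0.221, -0.049, -0.511]
    - [0.26, 0, 0, 0, 0.221, -0.049, -0.511]
    - [0.26, 0, 0, 0, 0.221, -0.049, -0.511]
    - [0.26, 0, 0, 0, 0.221, -0.049, -0.511]
    - [0.26, 0, 0, 0, 0.221, -0.049, -0.511]
    - [0.26, 0, 0, 0, 0.221, -0.049, -0.511]
    - [0.26, 0, 0, 0, 0.221, -0.049, -0.511]
    - [0.26, 0, 0, 0, 0.221, -0.049, -0.511]
    - [0.26, 0, 0, 0, 0.221, -0.049, -0.511]
    - [0.26, 0, 0, 0, 0.221, -0.049, -0.511]
    - [0.26, 0, 0, 0, 0.221, -0.049, -0.511]
    - [0.26, 0, 0, 0, 0.221, -0.049, -0.511]
    - [0.26, 0, 0, 0, 0.221, -0.049, -0.511]
    - [0.26, 0, 0, 0, 0.221, -0.049, -0.511]
    - [0.26, 0, 0, 0, 0.221, -0.049, -0.511]
    - [0.26, 0, 0, 0, 0.221, -0.049, -0.511]
    - [0.26, 0, 0, 0, 0.221, -0.049, -0.511]
    - [0.26, 0, 0, 0, 0.221, -0.049, -0.511]

```text
clock: 12.02
tcp_pos: [0.5602, -0.1201, 0.1559]
orientation: [-1.486, 2.163, -0.348]
contact_force: [-0.7, 0.5, -1.2]
grip_width: 0.0226
```

Run:
```python
from plan1 import *
G=Rg*fl;o=r.get_obs();print(o['clock'],o['joints'].round(3),o['tcp_pos'])
w=[(slope-.066*u+.002*n,G),(slope-.021*u+.002*n,G)];chain(w,o); sim(o['joints'],w)
```

```text
12.0167 [ 0.947  0.388 -0.872  2.219  0.824  0.174  2.189] [ 0.56019    -0.12013321  0.15585572]
[ 0.068  0.443  0.251  0.009  0.06  -0.056] rows 3.0
[0.  0.  0.3 0.  0.  0. ] rows 0.0
[ 0.74  0.47 -0.85  2.35  1.8   0.46  1.25] err 0.1 jump 0.49 minmargin 0.00 rows 3
[ 0.73  0.61 -0.84  2.31  1.94  0.55  1.18] err 0.0 jump 0.07 minmargin 0.00 rows 5
```

Request:
send_rows:
  deltas:
    - [0.26, 0.02, 0.15, 0, 0.003, 0.02, -0.02]
    - [0.26, 0.04, 0.3, 0.1, 0.006, 0.04, -0.04]
    - [0.26, 0.068, 0.443, 0.2, 0.009, 0.06, -0.056]
    - [0.26, 0.068, 0.443, 0.25, 0.009, 0.06, -0.056]
    - [0.26, 0.068, 0.443, 0.251, 0.009, 0.06, -0.056]
    - [0.26, 0.068, 0.443, 0.251, 0.009, 0.06, -0.056]
    - [0.26, 0.068, 0.443, 0.251, 0.009, 0.06, -0.056]
    - [0.26, 0.068, 0.443, 0.251, 0.009, 0.06, -0.056]

```text
clock: 12.68
tcp_pos: [0.5235, -0.1013, 0.0898]
orientation: [-1.695, 2.164, -0.593]
contact_force: [-0.4, -0.4, -0.5]
grip_width: 0.0222
```

Run:
```python
from plan1 import *
G=Rg*fl;o=r.get_obs();print(o['clock'],o['joints'].round(3),o['tcp_pos'],o['contact_force'])
w=[(slope-.021*u+.002*n,G)];chain(w,o)
f=shot('side','side5.png')
a=f['pixels'][215:295,250:330,::-1]
cv2.imwrite('pics/c7.png',np.clip(cv2.resize(a.astype(np.uint8),(560,560),interpolation=cv2.INTER_CUBIC)*2.,0,255).astype(np.uint8))
```

```text
12.6833 [ 0.589  0.419 -0.669  2.361  1.853  0.374  1.162] [ 0.52353807 -0.10133204  0.08977032] [-0.42309265 -0.37052317 -0.46975931]
[ 0.006 -0.007  0.299  0.001  0.001  0.   ] rows 1.0
```

View pics/c7.png

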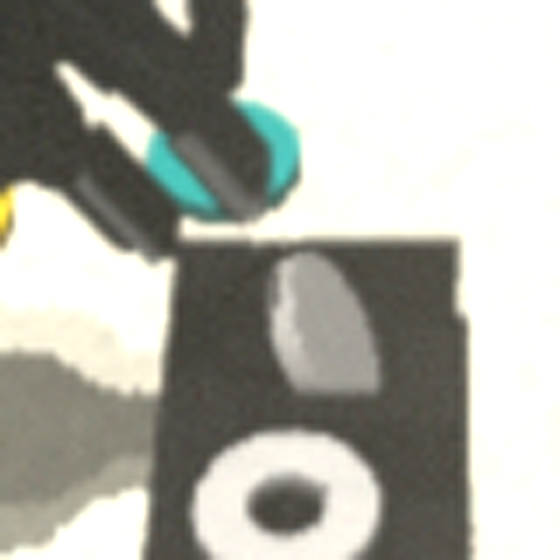

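The fingertips at crop (165,250) and (255,210) straddle the line to the disc's raised rim at about (275,295). I'm advancing and gripping.

Request:
send_rows:
  deltas:
    - [0.26, 0.006, -0.007, 0.08, 0, 0, 0]
    - [0.26, 0.006, -0.007, 0.14, 0, 0, 0]
    - [0.26, 0.006, -0.007, 0.19, 0, 0, 0]
    - [0.26, 0.006, -0.007, 0.24, 0, 0, 0]
    - [0.26, 0.006, -0.007, 0.28, 0, 0, 0]
    - [0.26, 0.006, -0.007, 0.3, 0, 0, 0]
    - [0.26, 0.006, -0.007, 0.3, 0, 0, 0]
    - [0.26, 0.006, -0.007, 0.3, 0, 0, 0]
  squeeze: 30

```text
clock: 13.4
tcp_pos: [0.5479, -0.1083, 0.0523]
orientation: [-1.694, 2.162, -0.597]
contact_force: [0.1, 0.3, -0.3]
grip_width: 0.022
```

Run:
```python
from plan1 import *
o=r.get_obs();print(o['clock'],o['joints'].round(3),o['contact_force'],o['moment']);chain([(slope-.021*u+.002*n,Rg*fl)],o)
```

```text
13.4 [ 0.605  0.553 -0.686  2.32   1.994  0.457  1.078] [ 0.06401548  0.25606391 -0.34236073] [0.1272584  0.5451989  0.04938638]
[-0.001  0.011 -0.002  0.001  0.     0.   ] rows 1.0
```

No contact. Closing.

Request:
send_rows:
  deltas:
    - [0.12, 0, 0, 0, 0, 0, 0]
    - [0.05, 0, 0, 0, 0, 0, 0]
    - [0, 0, 0, 0, 0, 0, 0]
    - [0, 0, 0, 0, 0, 0, 0]
    - [0, 0, 0, 0, 0, 0, 0]
    - [0, 0, 0, 0, 0, 0, 0]
  squeeze: 30

```text
clock: 13.9
tcp_pos: [0.5481, -0.1083, 0.0527]
orientation: [-1.694, 2.161, -0.598]
contact_force: [-2.3, 0.0, 4.8]
grip_width: 0.0071
```

```bash
cat >> h.py <<'E'
sp_yaw=-2.807; sp=np.array([.5107,.2639,0]); Rs=R.from_euler('z',sp_yaw,degrees=True); sx,sy,_=Rs.as_matrix().T
hold=sp-.050*sy+np.array([0,0,.064])
E
python3 - <<'E'
from fast import *
o=r.get_obs();print(o['clock'],o['grip_width'],o['contact_force'],hold)
p=np.array(o['tcp_pos']);G=Rg*fl
V=R.from_matrix(np.c_[-cy,-cx,-cz]); W=R.from_matrix(np.c_[-sy,-sx,-cz])
H=hold+[0,0,.047]
via=[(p+[0,0,.03],G),(p+[0,0,.03]+.02*cx+[0,0,.06],G)]
for nm,w in {'a':[(p+np.array([0,0,.13])+.02*cx,V),(np.array([.53,.05,.24]),V),(H+[0,0,.10],W),(H,W)],
 'b':[(p+np.array([0,0,.13])+.02*cx,G),(np.array([.55,.05,.24]),V),(H+[0,0,.10],W),(H,W)]}.items():
    print(nm);sim(o['joints'],via+w)
E
```

```text
13.9 0.007114247409515181 [-2.25704403  0.0246639   4.77867185] [0.50825141 0.21395999 0.064     ]
a
[ 0.58  0.46 -0.65  2.31  1.85  0.39  1.19] err 0.0 jump 0.14 minmargin 0.13 rows 1
[ 0.62  0.35 -0.67  2.24  1.36  0.33  1.67] err 0.0 jump 0.27 minmargin 0.13 rows 3
[ 0.84  0.6  -1.03  1.8   0.58  1.08  2.5 ] err 0.0 jump 0.39 minmargin 0.13 rows 8
[ 0.66  0.47 -1.13  1.84  0.47  1.13  2.27] err 0.0 jump 0.05 minmargin 0.13 rows 13
[ 0.33  0.55 -1.12  1.83  0.55  1.12  2.1 ] err 0.0 jump 0.07 minmargin 0.13 rows 18
[ 0.24  0.66 -1.01  1.91  0.69  0.96  1.99] err 0.0 jump 0.05 minmargin 0.13 rows 21
b
[ 0.58  0.46 -0.65  2.31  1.85  0.39  1.19] err 0.0 jump 0.14 minmargin 0.13 rows 1
[ 0.62  0.35 -0.67  2.24  1.36  0.33  1.67] err 0.0 jump 0.27 minmargin 0.13 rows 3
[ 0.74  0.3  -0.8   2.2   1.09  0.37  1.95] err 0.0 jump 0.28 minmargin 0.13 rows 4
[ 0.62  0.49 -1.08  1.8   0.47  1.14  2.28] err 0.0 jump 0.25 minmargin 0.13 rows 9
[ 0.32  0.54 -1.1   1.83  0.54  1.11  2.11] err 0.0 jump 0.07 minmargin 0.13 rows 14
[ 0.23  0.65 -0.99  1.92  0.68  0.95  2.  ] err 0.0 jump 0.05 minmargin 0.13 rows 17
```

Run:
```python
from plan1 import *
o=r.get_obs();p=np.array(o['tcp_pos']);G=Rg*fl
V=R.from_matrix(np.c_[-cy,-cx,-cz]); 
chain([(p+[0,0,.03],G),(p+[0,0,.09]+.02*cx,G)],o)
print();chain([(p+[0,0,.09]+.02*cx,G)],o);print();chain([(p+[0,0,.13]+.02*cx,V)],{'tcp_pos':p+[0,0,.09]+.02*cx,'orientation':G.as_rotvec()})
```

```text
[-0.    -0.103 -0.172  0.     0.     0.   ] rows 1.0
[ 0.    -0.32  -0.274  0.     0.     0.   ] rows 0.0

[ 0.    -0.423 -0.446  0.     0.     0.   ] rows 1.0

[ 0.    -0.137 -0.229 -0.172 -0.     0.   ] rows 5.0
```

Request:
send_rows:
  deltas:
    - [0, 0, -0.02, -0.04, 0, 0, 0]
    - [0, 0, -0.05, -0.09, 0, 0, 0]
    - [0, 0, -0.103, -0.172, 0, 0, 0]
    - [0, 0, -0.21, -0.26, 0, 0, 0]
    - [0, 0, -0.32, -0.35, 0, 0, 0]
    - [0, 0, -0.423, -0.446, 0, 0, 0]
    - [0, 0, -0.423, -0.446, 0, 0, 0]

```text
clock: 14.48
tcp_pos: [0.57, -0.1132, 0.1461]
orientation: [-1.691, 2.158, -0.603]
contact_force: [0.9, -0.1, -0.4]
grip_width: 0.0073
```

Request:
send_rows:
  deltas:
    - [0, 0, -0.04, -0.06, -0.04, 0, 0]
    - [0, 0, -0.08, -0.12, -0.08, 0, 0]
    - [0, 0, -0.12, -0.2, -0.12, 0, 0]
    - [0, 0, -0.137, -0.229, -0.15, 0, 0]
    - [0, 0, -0.137, -0.229, -0.172, 0, 0]
    - [0, 0, -0.137, -0.229, -0.172, 0, 0]
    - [0, 0, -0.137, -0.229, -0.172, 0, 0]

```text
clock: 15.07
tcp_pos: [0.5686, -0.1151, 0.1827]
orientation: [1.933, -2.474, -0.006]
contact_force: [0.9, -0.7, -0.6]
grip_width: 0.0073
```

Run:
```python
from plan1 import *
o=r.get_obs();print(o['clock'],o['grip_width'],o['joints'].round(2),o['tcp_pos'],o['contact_force'],o['moment'])
f=shot('side','side6.png');p=np.array(o['tcp_pos']);A=R.from_rotvec(o['orientation'])
c=proj(f,[p])[0].astype(int);x,y=c[0]-60,c[1]-50
im=cv2.resize(f['pixels'][y:y+130,x:x+120,::-1].astype(np.uint8),None,fx=4.6,fy=4.6,interpolation=cv2.INTER_CUBIC)
cv2.imwrite('pics/c8.png',np.clip(im*2.,0,255).astype(np.uint8)); print(x,y,((proj(f,[p,p+A.apply([0,0,.011]),p+A.apply([0,0,.021])])-[x,y])*4.6).round())
```

```text
15.0667 0.007331109283094788 [ 0.7   0.51 -0.8   1.8   0.42  1.02  2.63] [ 0.56863226 -0.11508954  0.18273646] [ 0.86431775 -0.71808219 -0.57034112] [-0.07557016 -0.09856872 -0.03570881]
241 154 [[278. 231.]
 [279. 253.]
 [279. 273.]]
```

View pics/c8.png

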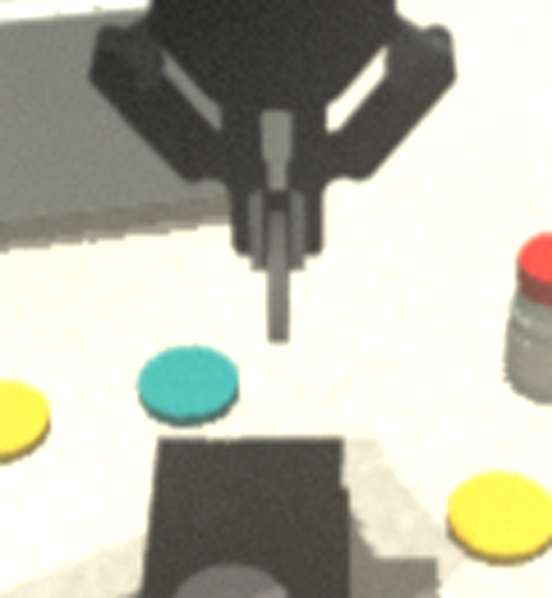

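The disc hangs upright between the pads, its bottom at crop (278,341), which puts its centre about 21 mm beyond the TCP. I'll refine the spectro pose numerically from both first images by edge search, with no viewing needed.

```bash
cat > edge.py <<'E'
from h import *
from scipy.ndimage import map_coordinates
from scipy.optimize import least_squares
# model lines: (start,end) spectro frame, m
Lr={'xp':((.06,-.10),(.06,0)),'xm':((-.06,-.10),(-.06,0)),'ym':((-.05,-.11),(.05,-.11)),'yp':((-.05,.01),(.05,.01))}
Lo={'oxp':((.14,-.12),(.14,.15)),'oxm':((-.14,-.12),(-.14,.15)),'oym':((-.13,-.13),(.13,-.13)),'oyp':((-.13,.17),(.13,.17))}
L={**Lr,**Lo}
def pts(p,a,b,n=25):
    t=np.linspace(0,1,n)[:,None];q=np.array(a)*(1-t)+np.array(b)*t;Rz=R.from_euler('z',p[2])
    return Rz.apply(np.c_[q,np.full(n,.14)])+[p[0],p[1],0]
def edges(f,p,names,w=5):
    g=cv2.GaussianBlur(cv2.cvtColor(f['pixels'].astype(np.uint8),cv2.COLOR_RGB2GRAY).astype(float),(0,0),.7);out=[]
    for k in names:
        a,b=L[k];P=pts(p,a,b);uv=proj(f,P);d=np.gradient(uv,axis=0);nn=np.c_[-d[:,1],d[:,0]];nn/=np.linalg.norm(nn,axis=1)[:,None]
        s=np.arange(-w,w+.01,.25);X=uv[:,None]+s[None,:,None]*nn[:,None]
        v=map_coordinates(g,[X[...,1],X[...,0]],order=1);G=np.abs(np.gradient(v,axis=1));j=G.argmax(1);m=(G.max(1)>3)
        if m.sum()>5: off=np.median(s[j][m]); ok=m&(abs(s[j]-off)<1.2); out.append((k,np.where(ok)[0],uv[ok]+s[j][ok][:,None]*nn[ok],nn[ok],off,ok.sum()))
    return out
def fit(f,names,p0=np.array([.5107,.2639,-.049])):
    for it in range(3):
        E=edges(f,p0,names,5-it)
        def fun(p): return np.concatenate([((proj(f,pts(p,*L[k]))[i]-m)*nn).sum(1)/np.sqrt(len(i)) for k,i,m,nn,_,_ in E])
        p0=least_squares(fun,p0,loss='soft_l1',f_scale=.3).x
    return p0,[(k,round(off,2),int(c),round(float(np.median(((proj(f,pts(p0,*L[k]))[i]-m)*nn).sum(1))),2)) for k,i,m,nn,off,c in E]
if __name__=='__main__':
    for n in('top0','side0'):
        for names in(list(Lr),list(L)):
            p,e=fit(load(n),names);h=pts(p,(0,-.05),(0,-.05),2)[0];print(n,p.round(4),'holder',h[:2].round(4),e)
E
python3 edge.py
```

```text
top0 [ 0.5107  0.2654 -0.0605] holder [0.5077 0.2155] [('xp', np.float64(0.0), 25, -0.01), ('xm', np.float64(0.0), 25, -0.0), ('ym', np.float64(0.0), 23, 0.1), ('yp', np.float64(0.25), 23, -0.16)]
top0 [ 0.5103  0.2658 -0.0521] holder [0.5076 0.2159] [('xp', np.float64(0.0), 25, -0.01), ('xm', np.float64(0.0), 25, -0.01), ('ym', np.float64(0.0), 22, -0.02), ('yp', np.float64(0.25), 23, -0.27), ('oxm', np.float64(0.0), 6, -0.01), ('oym', np.float64(-0.25), 25, 0.23)]
side0 [ 0.5102  0.2593 -0.0562] holder [0.5074 0.2093] [('xp', np.float64(0.0), 25, 0.01), ('xm', np.float64(0.0), 25, 0.01), ('ym', np.float64(-0.5), 23, 0.49), ('yp', np.float64(0.75), 25, -0.74)]
side0 [ 0.5104  0.2594 -0.0596] holder [0.5074 0.2095] [('xp', np.float64(0.0), 25, 0.01), ('xm', np.float64(0.0), 25, 0.01), ('ym', np.float64(-0.25), 21, 0.28), ('yp', np.float64(0.75), 25, -0.72), ('oym', np.float64(-0.5), 25, 0.53), ('oyp', np.float64(0.5), 10, -0.48)]
```

```bash
sed -i 's/^sp_yaw=.*/sp_yaw=-3.2; sp=np.array([.5104,.2624,0]); Rs=R.from_euler("z",sp_yaw,degrees=True); sx,sy,_=Rs.as_matrix().T/' h.py
cat >> fast.py <<'E'
def links(q):
    a=np.array(q)*sg; a[0]+=par[0]; A=np.eye(3);p=np.array([0,0,par[25]]);out=[]
    for i in range(7):
        A=A@rot('zy'[i%2],a[i]); p=p+A@T_[i]; out.append(p.round(3))
    return np.array(out)
E
python3 - <<'E'
from plan1 import *
o=r.get_obs();print(hold)
W=R.from_matrix(np.c_[-sy,-sx,-cz]);V=R.from_rotvec(o['orientation']);H=np.array([hold[0],hold[1],.110])
w=[(np.array([.55,-.02,.245]),V),(np.array([.52,.11,.245]),V),(H+[0,0,.11],W),(H+[0,0,.035],W),(H,W)]
q=sim(o['joints'],w);chain(w,o);print(links(q))
E
```

```text
[0.50760892 0.21247796 0.064     ]
[ 0.61  0.4  -0.87  1.8   0.34  1.1   2.52] err 0.0 jump 0.04 minmargin 0.37 rows 3
[ 0.41  0.38 -0.91  1.84  0.33  1.09  2.27] err 0.0 jump 0.06 minmargin 0.37 rows 7
[ 0.22  0.45 -0.94  1.83  0.41  1.07  2.21] err 0.0 jump 0.07 minmargin 0.37 rows 10
[ 0.16  0.54 -0.88  1.9   0.51  0.94  2.13] err 0.0 jump 0.06 minmargin 0.37 rows 12
[ 0.13  0.59 -0.84  1.92  0.56  0.88  2.09] err 0.0 jump 0.06 minmargin 0.37 rows 13
[-0.588  0.283 -0.42   0.     0.     0.   ] rows 0.0
[-0.792  0.405  0.003  0.     0.     0.   ] rows 0.0
[-0.642  0.245  0.169  0.002  0.    -0.06 ] rows 2.0
[0.  0.  0.5 0.  0.  0. ] rows 0.0
[0.    0.    0.233 0.    0.    0.   ] rows 0.0
[[-0.002 -0.015  0.287]
 [ 0.144 -0.05   0.512]
 [ 0.301 -0.082  0.731]
 [ 0.408  0.059  0.574]
 [ 0.508  0.213  0.425]
 [ 0.508  0.213  0.267]
 [ 0.508  0.212  0.11 ]]
```

Request:
send_rows:
  deltas:
    - [0, 0, 0, -0.2, 0, 0, 0]
    - [0, -0.3, 0.14, -0.42, 0, 0, 0]
    - [0, -0.588, 0.283, -0.42, 0, 0, 0]
    - [0, -0.588, 0.283, -0.42, 0, 0, 0]

```text
clock: 15.45
tcp_pos: [0.5465, -0.0135, 0.2464]
orientation: [-1.939, 2.47, -0.004]
contact_force: [0.2, 1.5, 0.2]
grip_width: 0.007
```

Request:
send_rows:
  deltas:
    - [0, -0.27, 0.14, 0, 0, 0, 0]
    - [0, -0.53, 0.27, 0, 0, 0, 0]
    - [0, -0.792, 0.405, 0, 0, 0, 0]
    - [0, -0.792, 0.405, 0, 0, 0, 0]
    - [0, -0.792, 0.405, 0, 0, 0, 0]

```text
clock: 15.87
tcp_pos: [0.5147, 0.116, 0.245]
orientation: [-1.946, 2.466, -0.002]
contact_force: [-0.2, -0.8, -1.3]
grip_width: 0.0073
```

Request:
send_rows:
  deltas:
    - [0, -0.22, 0.08, 0.05, 0, 0, -0.03]
    - [0, -0.43, 0.16, 0.1, 0, 0, -0.06]
    - [0, -0.642, 0.245, 0.16, 0, 0, -0.06]
    - [0, -0.642, 0.245, 0.169, 0, 0, -0.06]
    - [0, -0.642, 0.245, 0.169, 0, 0, -0.06]

```text
clock: 16.28
tcp_pos: [0.5031, 0.2151, 0.2188]
orientation: [2.164, -2.276, 0.0]
contact_force: [0.8, -0.6, -1.3]
grip_width: 0.0075
```

Run:
```python
from plan1 import *
o=r.get_obs();print(o['clock'],o['grip_width'],o['tcp_pos'],o['joints'].round(2),o['contact_force'])
W=R.from_matrix(np.c_[-sy,-sx,-cz]);H=np.array([hold[0],hold[1],.110]);chain([(H+[0,0,.03],W)],o)
a=shot('side','side7.png')['pixels'][90:190,180:310,::-1];t=shot('top','top7.png');b=t['pixels'][165:285,170:270,::-1]
im=np.zeros((600,800,3),np.uint8);A=cv2.resize(a.astype(np.uint8),(455,350),interpolation=cv2.INTER_CUBIC);B=cv2.resize(b.astype(np.uint8),(340,408),interpolation=cv2.INTER_CUBIC);im[:350,:455]=A;im[:408,460:]=B
cv2.imwrite('pics/c9.png',np.clip(im*2.,0,255).astype(np.uint8))
```

```text
16.2833 0.007509412079859691 [0.50309333 0.2151026  0.21879346] [ 0.22  0.45 -0.94  1.84  0.41  1.07  2.21] [ 0.77258988 -0.62106769 -1.33985281]
[ 0.015 -0.031  0.525  0.    -0.     0.002] rows 1.0
```

View pics/c9.png

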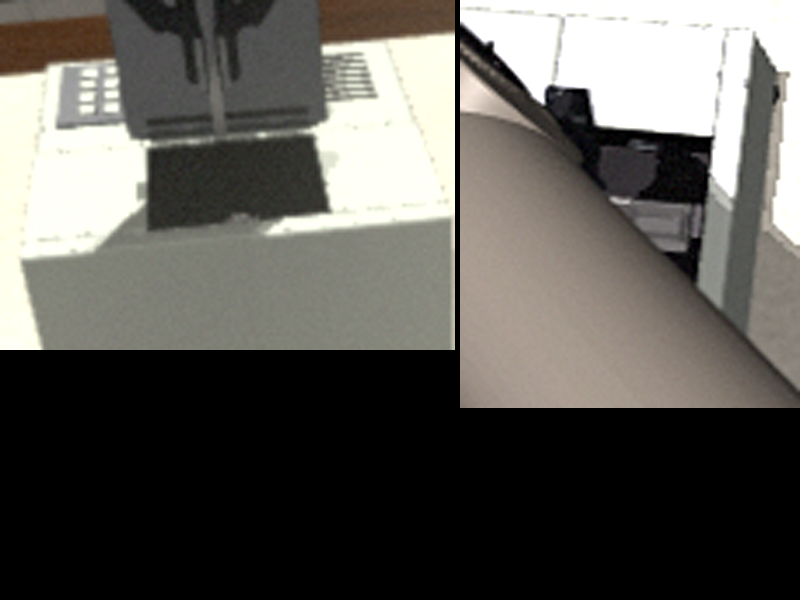

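The side crop shows the disc edge-on and vertical, its bottom at about (218,135), above the compartment, whose middle is at about (235,180). The TCP is 4.6 mm short in x. I'll correct that while descending.

Request:
send_rows:
  deltas:
    - [0, 0.015, -0.031, 0.1, 0, 0, 0]
    - [0, 0.015, -0.031, 0.25, 0, 0, 0]
    - [0, 0.015, -0.031, 0.4, 0, 0, 0]
    - [0, 0.015, -0.031, 0.5, 0, 0, 0]
    - [0, 0.015, -0.031, 0.5, 0, 0, 0]
    - [0, 0.015, -0.031, 0.5, 0, 0, 0]

```text
clock: 16.88
tcp_pos: [0.5088, 0.2104, 0.1443]
orientation: [2.158, -2.28, -0.001]
contact_force: [1.1, -0.3, -0.1]
grip_width: 0.0071
```

Run:
```python
from plan1 import *
o=r.get_obs();print(o['clock'],o['grip_width'],o['tcp_pos'],o['contact_force'])
W=R.from_matrix(np.c_[-sy,-sx,-cz]);H=np.array([hold[0],hold[1],.110]);chain([(H,W)],o)
```

```text
16.8833 0.00708390609440975 [0.5087533  0.21044546 0.14429126] [ 1.05990921 -0.27913569 -0.07819045]
[-0.013  0.008  0.229  0.001 -0.     0.   ] rows 1.0
```

Request:
send_rows:
  deltas:
    - [0, -0.013, 0.008, 0.04, 0, 0, 0]
    - [0, -0.013, 0.008, 0.08, 0, 0, 0]
    - [0, -0.013, 0.008, 0.11, 0, 0, 0]
    - [0, -0.013, 0.008, 0.14, 0, 0, 0]
    - [0, -0.013, 0.008, 0.165, 0, 0, 0]
    - [0, -0.013, 0.008, 0.18, 0, 0, 0]
    - [0, -0.013, 0.008, 0.195, 0, 0, 0]
    - [0, -0.013, 0.008, 0.195, 0, 0, 0]

```text
clock: 17.55
tcp_pos: [0.5073, 0.2143, 0.1157]
orientation: [2.162, -2.279, -0.001]
contact_force: [0.0, -0.1, -1.1]
grip_width: 0.0069
```

Run:
```python
from plan1 import *
o=r.get_obs();print(o['clock'],o['grip_width'],o['tcp_pos'],o['contact_force'],o['moment'])
W=R.from_matrix(np.c_[-sy,-sx,-cz]);H=np.array([hold[0],hold[1],.110]);chain([(H,W)],o)
```

```text
17.55 0.006922767883981322 [0.50731396 0.21429774 0.11569337] [ 0.03281973 -0.10169852 -1.14914051] [-0.06096883 -0.03152936 -0.00284923]
[ 0.012 -0.003  0.038  0.     0.     0.001] rows 1.0
```

The disc is inside the straight part of the slot and free of force. Lowering to the floor.

Request:
send_rows:
  deltas:
    - [0, 0.01, -0.003, 0.01, 0, 0, 0]
    - [0, 0.01, -0.003, 0.02, 0, 0, 0]
    - [0, 0.01, -0.003, 0.03, 0, 0, 0]
    - [0, 0.01, -0.003, 0.038, 0, 0, 0]
    - [0, 0.01, -0.003, 0.038, 0, 0, 0]
    - [0, 0.01, -0.003, 0.038, 0, 0, 0]

```text
clock: 18.05
tcp_pos: [0.5081, 0.2129, 0.1108]
orientation: [-2.162, 2.279, -0.0]
contact_force: [-1.1, -1.1, 4.9]
grip_width: 0.0068
```

Request:
send_rows:
  deltas:
    - [0, 0, 0, 0.007, 0, 0, 0]
    - [0, 0, 0, 0.014, 0, 0, 0]
    - [0, 0, 0, 0.02, 0, 0, 0]
    - [0, 0, 0, 0.02, 0, 0, 0]

```text
clock: 18.38
tcp_pos: [0.5088, 0.2135, 0.1105]
orientation: [-2.161, 2.278, -0.004]
contact_force: [-6.3, -5.5, 29.2]
grip_width: 0.0069
```

It is on the floor: 29 N at TCP z 0.1105, where 0.110 was expected. I'll relax the push, release and rise.

Request:
send_rows:
  deltas:
    - [0, 0, 0, -0.015, 0, 0, 0]
    - [0, 0, 0, -0.018, 0, 0, 0]
    - [0.1, 0, 0, -0.018, 0, 0, 0]
    - [0.2, 0, 0, -0.018, 0, 0, 0]
    - [0.35, 0, 0, -0.018, 0, 0, 0]
    - [0.35, 0, 0, -0.018, 0, 0, 0]
    - [0.35, 0, 0, -0.018, 0, 0, 0]
    - [0.35, 0, 0, -0.1, 0, 0, 0]
    - [0.35, 0, 0, -0.3, 0, 0, 0]
    - [0.35, 0, 0, -0.5, 0, 0, 0]
    - [0.35, 0, 0, -0.75, 0, 0, 0]
    - [0.35, 0, 0, -0.95, 0, 0, 0]
    - [0, 0, 0, -0.95, 0, 0, 0]

```text
clock: 19.47
tcp_pos: [0.5103, 0.2155, 0.257]
orientation: [-2.156, 2.272, -0.004]
contact_force: [0.5, 0.1, -0.5]
grip_width: 0.019
```

Run:
```python
from plan1 import *
from edge import fit,Lr
o=r.get_obs();print(o['clock'],o['grip_width'],o['tcp_pos'],o['joints'].round(2),o['contact_force'])
# lid angle from first side image: find lid free-edge top row near the middle
f=load('side0')
for th in (1.57,1.65,1.7,1.8,1.9,2.0):
    out=[]
    for xx in(-.073,.073):
        for rr,zz in((.15,0),(.15,.016)):
            e=np.array([xx,.02-rr*np.cos(th)+zz*np.sin(th),.142+rr*np.sin(th)+zz*np.cos(th)]);out.append(Rs.apply(e)+sp)
    print(th,proj(f,out).round(0).tolist())
g=cv2.cvtColor(f['pixels'].astype(np.uint8),cv2.COLOR_RGB2GRAY).astype(int)
print('col225',g[58:75,225].tolist(),'col255',g[58:75,255].tolist(),'row100',g[100,200:285:3].tolist())
```

```text
19.4667 0.01898955108545761 [0.51028372 0.2154708  0.25699955] [ 0.25  0.41 -0.97  1.79  0.38  1.12  2.24] [ 0.53342101  0.12293411 -0.45586972]
1.57 [[205.0, 69.0], [206.0, 67.0], [269.0, 66.0], [268.0, 64.0]]
1.65 [[206.0, 68.0], [206.0, 66.0], [269.0, 64.0], [268.0, 63.0]]
1.7 [[206.0, 67.0], [206.0, 66.0], [268.0, 64.0], [268.0, 63.0]]
1.8 [[206.0, 66.0], [206.0, 66.0], [268.0, 63.0], [267.0, 62.0]]
1.9 [[206.0, 66.0], [207.0, 66.0], [267.0, 63.0], [267.0, 63.0]]
2.0 [[207.0, 66.0], [208.0, 67.0], [267.0, 63.0], [267.0, 64.0]]
col225 [7, 4, 6, 5, 6, 7, 7, 22, 50, 70, 60, 39, 34, 34, 36, 37, 37] col255 [27, 26, 27, 25, 25, 29, 44, 69, 64, 42, 37, 36, 34, 38, 38, 39, 37] row100 [29, 30, 30, 30, 38, 37, 38, 37, 37, 38, 38, 37, 37, 40, 37, 39, 38, 38, 39, 40, 38, 38, 38, 39, 33, 33, 35, 34, 37]
```

Run:
```python
from plan1 import *
f=load('top0')
uv=np.array([[332,188],[297,418]])/4-.375+[110,150]
print('hinge line (spectro mm)',Rs.inv().apply(atz(f,uv,.142)-sp)*1e3)
uvf=np.array([[213,128],[177,405]])/4-.375+[110,150];print(uvf)
for hy in(.02,.03):
  for th in(1.57,1.65,1.7,1.75,1.8,1.9,2.0):
    e=[Rs.apply([x,hy-.15*np.cos(th),.142+.15*np.sin(th)])+sp for x in(.073,-.073)]
    print(hy,th,proj(f,e).round(1).tolist())
```

```text
hinge line (spectro mm) [[ 68.77272434  20.89121556 142.        ]
 [-70.10788624  22.32784552 142.        ]]
[[162.875 181.625]
 [153.875 250.875]]
0.02 1.57 [[171.2, 181.1], [160.3, 252.3]]
0.02 1.65 [[165.6, 180.7], [154.5, 251.8]]
0.02 1.7 [[162.3, 180.5], [151.1, 251.4]]
0.02 1.75 [[159.0, 180.3], [147.8, 251.1]]
0.02 1.8 [[155.9, 180.2], [144.5, 250.8]]
0.02 1.9 [[150.0, 180.1], [138.5, 250.3]]
0.02 2.0 [[144.6, 180.2], [133.1, 249.8]]
0.03 1.57 [[166.5, 180.7], [155.4, 251.8]]
0.03 1.65 [[160.9, 180.3], [149.7, 251.3]]
0.03 1.7 [[157.6, 180.1], [146.3, 251.0]]
0.03 1.75 [[154.3, 179.9], [142.9, 250.7]]
0.03 1.8 [[151.2, 179.8], [139.7, 250.4]]
0.03 1.9 [[145.3, 179.7], [133.8, 249.8]]
0.03 2.0 [[140.1, 179.8], [128.4, 249.3]]
```

Run:
```python
from plan1 import *
o=r.get_obs();W=R.from_matrix(np.c_[-sy,-sx,-cz])
print('tcp spectro mm',(Rs.inv().apply(o['tcp_pos']-sp)*1e3).round(1))
S=lambda y,z:(sp+Rs.apply([0,y,z]),W)
w=[S(-.05,.365),S(.09,.365),S(.09,.27),S(.039,.279),S(.0016,.275),S(-.033,.261),S(-.062,.237),S(-.083,.205),S(-.093,.169),S(-.11,.165)]
q=sim(o['joints'],w);chain(w[:3],o)
for k in(1,3):print(links(sim(o['joints'],w[:k],False))[2:6].tolist())
```

```text
tcp spectro mm [  2.5 -46.9 257. ]
[ 0.3   0.32 -1.01  1.64  0.28  1.33  2.33] err 0.0 jump 0.07 minmargin 0.40 rows 3
[-0.02  0.47 -0.97  1.47  0.39  1.4   2.08] err 0.0 jump 0.08 minmargin 0.40 rows 7
[-0.04  0.53 -0.94  1.6   0.45  1.24  2.02] err 0.0 jump 0.06 minmargin 0.40 rows 10
[ 0.07  0.48 -0.96  1.66  0.41  1.22  2.1 ] err 0.0 jump 0.06 minmargin 0.40 rows 12
[ 0.15  0.44 -0.97  1.71  0.39  1.19  2.16] err 0.0 jump 0.08 minmargin 0.40 rows 13
[ 0.22  0.43 -0.97  1.77  0.38  1.15  2.21] err 0.0 jump 0.07 minmargin 0.40 rows 14
[ 0.27  0.43 -0.97  1.82  0.39  1.1   2.24] err 0.0 jump 0.06 minmargin 0.40 rows 15
[ 0.29  0.45 -0.95  1.88  0.42  1.03  2.25] err 0.0 jump 0.06 minmargin 0.40 rows 16
[ 0.28  0.49 -0.92  1.92  0.47  0.96  2.23] err 0.0 jump 0.07 minmargin 0.40 rows 17
[ 0.31  0.48 -0.92  1.94  0.47  0.95  2.25] err 0.0 jump 0.03 minmargin 0.40 rows 18
[ 0.017  0.01  -0.72  -0.003  0.002  0.001] rows 1.0
[-0.933  0.     0.     0.     0.     0.   ] rows 0.0
[0.    0.    0.633 0.    0.    0.   ] rows 0.0
[[0.165, -0.091, 0.796], [0.341, 0.055, 0.735], [0.508, 0.213, 0.68], [0.508, 0.213, 0.522]]
[[0.287, -0.029, 0.746], [0.407, 0.158, 0.662], [0.516, 0.353, 0.585], [0.516, 0.352, 0.427]]
```

Request:
send_rows:
  deltas:
    - [0, 0.017, 0.01, -0.3, 0, 0, 0]
    - [0, 0.017, 0.01, -0.6, 0, 0, 0]
    - [0, 0.017, 0.01, -0.72, 0, 0, 0]
    - [0, -0.25, 0.01, -0.72, 0, 0, 0]
    - [0, -0.5, 0.01, -0.72, 0, 0, 0]
    - [0, -0.75, 0.01, -0.72, 0, 0, 0]
    - [0, -0.916, 0.01, -0.72, 0, 0, 0]
    - [0, -0.916, 0.01, -0.72, 0, 0, 0]
    - [0, -0.916, 0.01, -0.4, 0, 0, 0]
    - [0, -0.916, 0.01, -0.1, 0, 0, 0]
    - [0, -0.916, 0.01, -0.087, 0, 0, 0]
    - [0, -0.916, 0.01, -0.087, 0, 0, 0]

```text
clock: 20.47
tcp_pos: [0.5125, 0.3477, 0.2597]
orientation: [2.157, -2.275, -0.002]
contact_force: [0.6, -0.4, -0.0]
grip_width: 0.0001
```

Run:
```python
from plan1 import *
o=r.get_obs();print(o['clock'],o['grip_width'],(Rs.inv().apply(o['tcp_pos']-sp)*1e3).round(1),o['contact_force'])
a=shot('side','side8.png')['pixels'][90:190,180:310,::-1];t=shot('top','top8.png');b=t['pixels'][165:285,170:270,::-1]
c=t['pixels'][190:260,325:425,::-1]
im=np.zeros((600,800,3),np.uint8);f=lambda x,s:cv2.resize(x.astype(np.uint8),s,interpolation=cv2.INTER_CUBIC)
im[:350,:455]=f(a,(455,350));im[:480,460:800]=f(b,(400,480))[:,:340];im[352:596,:349]=f(c,(349,244))
cv2.imwrite('pics/c10.png',np.clip(im*2.,0,255).astype(np.uint8))
d=hold+[0,0,.025];print('disc top/ends pred crop',((proj(t,[d+[0,0,.025],d+.025*sy,d-.025*sy])-[170,165])*4+[460,0]).round())
```

```text
20.4667 8.408503197340426e-05 [ -2.6  85.3 259.7] [ 0.57804423 -0.41416409 -0.00071485]
disc top/ends pred crop [[662. 254.]
 [632. 255.]
 [711. 262.]]
```

View pics/c10.png

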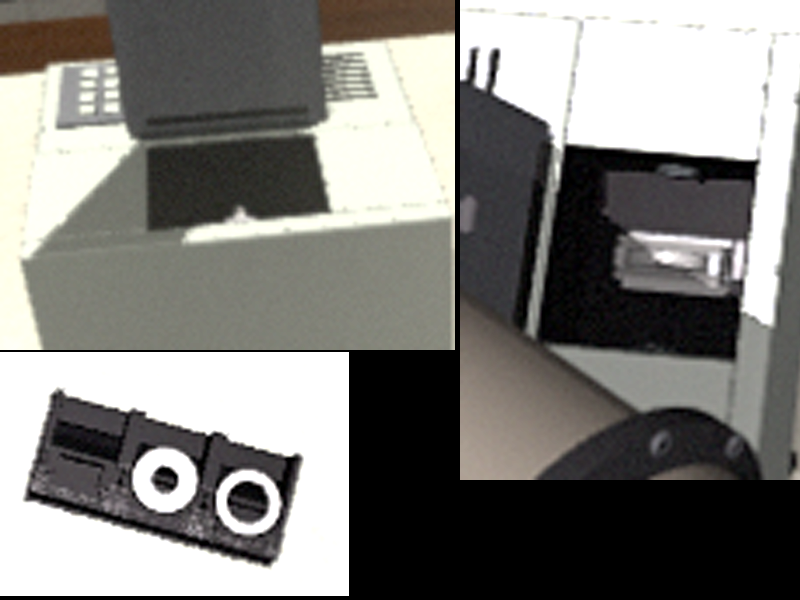

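The bright rim at crop (680,258) shows the disc upright in the slot between the end stops, and both rings are still in the block. Next I push the lid over.

Request:
send_rows:
  deltas:
    - [0, 0.1, 0, -0.05, 0, 0, 0]
    - [0, 0.2, 0, -0.1, 0, 0, 0]
    - [0, 0.31, 0, -0.1, 0, 0, 0]
    - [0, 0.39, 0, -0.1, 0, 0, 0]
    - [0, 0.47, 0, -0.1, 0, 0, 0]
    - [0, 0.556, 0, -0.1, 0, 0, 0]
    - [0, 0.63, 0, -0.07, 0, 0, 0]
    - [0, 0.71, 0, -0.04, 0, 0, 0]
    - [0, 0.787, 0, -0.007, 0, 0, 0]
    - [0, 0.85, 0, 0.04, 0, 0, 0]
    - [0, 0.92, 0, 0.1, 0, 0, 0]
    - [0, 0.98, 0, 0.153, 0, 0, 0]

```text
clock: 21.57
tcp_pos: [0.5059, 0.2017, 0.2389]
orientation: [2.161, -2.28, -0.001]
contact_force: [0.9, 0.7, 0.7]
grip_width: -0.0002
```

Run:
```python
from plan1 import *
o=r.get_obs();print(o['clock'],(Rs.inv().apply(o['tcp_pos']-sp)*1e3).round(1),Rs.inv().apply(o['contact_force']).round(1))
f=shot('side','side9.png')
g=cv2.cvtColor(f['pixels'].astype(np.uint8),cv2.COLOR_RGB2GRAY)
for th in(.4,.6,.8,1.):
    e=[Rs.apply([x,.021-.15*np.cos(th),.142+.15*np.sin(th)])+sp for x in(-.06,.06)];print(th,proj(f,e).round(0).tolist())
print(g[60:170:2,215].tolist(),g[60:170:2,265].tolist())
```

```text
21.5667 [ -1.1 -60.8 238.9] [0.9 0.8 0.7]
0.4 [[217.0, 133.0], [273.0, 128.0]]
0.6 [[216.0, 119.0], [271.0, 114.0]]
0.8 [[214.0, 105.0], [270.0, 101.0]]
1.0 [[213.0, 92.0], [268.0, 89.0]]
[11, 10, 17, 23, 19, 19, 12, 11, 12, 8, 14, 8, 6, 14, 49, 53, 51, 33, 31, 29, 32, 31, 30, 50, 77, 44, 41, 43, 36, 27, 28, 31, 33, 83, 126, 132, 125, 132, 133, 132, 130, 132, 132, 128, 131, 134, 132, 129, 90, 61, 65, 63, 63, 62, 63] [29, 29, 28, 17, 15, 19, 47, 114, 124, 116, 113, 54, 55, 56, 53, 35, 31, 34, 32, 34, 33, 46, 123, 72, 51, 49, 36, 32, 29, 33, 31, 31, 31, 33, 40, 25, 25, 23, 23, 21, 26, 28, 25, 26, 23, 25, 72, 123, 91, 65, 62, 63, 62, 63, 64]
```

The side image has the lid edge at rows 104–107, about 0.75 rad, so it is following the finger. Continuing.

Request:
send_rows:
  deltas:
    - [0, 0.05, 0, 0.07, 0, 0, 0]
    - [0, 0.1, 0, 0.15, 0, 0, 0]
    - [0, 0.148, 0, 0.226, 0, 0, 0]
    - [0, 0.17, 0, 0.29, 0, 0, 0]
    - [0, 0.2, 0, 0.36, 0, 0, 0]
    - [0, 0.25, 0, 0.39, 0, 0, 0]
    - [0, 0.3, 0, 0.41, 0, 0, 0]
    - [0, 0.3, 0, 0.41, 0, 0, 0]

```text
clock: 22.28
tcp_pos: [0.5045, 0.1656, 0.1814]
orientation: [-2.159, 2.266, 0.008]
contact_force: [-2.4, 12.3, 13.9]
grip_width: -0.0001
```

Request:
send_rows:
  deltas:
    - [0, 0, 0, 0.02, 0, 0, 0]
    - [0, 0, 0, 0.04, 0, 0, 0]
    - [0, 0, 0, 0.06, 0, 0, 0]
    - [0, 0, 0, 0.06, 0, 0, 0]

```text
clock: 22.62
tcp_pos: [0.5034, 0.1592, 0.1691]
orientation: [-2.162, 2.277, 0.002]
contact_force: [-0.2, 0.3, 1.4]
grip_width: 0.0002
```

Run:
```python
from plan1 import *
o=r.get_obs();print(o['clock'],(Rs.inv().apply(o['tcp_pos']-sp)*1e3).round(1),Rs.inv().apply(o['contact_force']).round(1))
```

```text
22.6167 [  -1.2 -103.5  169.1] [-0.3  0.3  1.4]
```

It pushed back with 14 N at a tip height of 170 mm, then gave way to a tip height of 158 mm, which is the shut lid's top. One light press to confirm it is seated.

Request:
send_rows:
  deltas:
    - [0, 0, 0, 0.01, 0, 0, 0]
    - [0, 0, 0, 0.02, 0, 0, 0]
    - [0, 0, 0, 0.02, 0, 0, 0]

```text
clock: 22.87
tcp_pos: [0.5036, 0.1591, 0.1687]
orientation: [-2.162, 2.279, -0.001]
contact_force: [-8.0, -2.4, 26.2]
grip_width: 0.0
```

Request:
send_rows:
  deltas:
    - [0, 0, 0, -0.2, 0, 0, 0]
    - [0, 0, 0, -0.5, 0, 0, 0]
    - [0, 0.15, 0, -0.7, 0, 0, 0]
    - [0, 0.3, 0, -0.7, 0, 0, 0]
    - [0, 0.6, 0, -0.7, 0, 0, 0]
    - [0, 0.9, 0, -0.7, 0, 0, 0]
    - [0, 0.9, 0, -0.7, 0, 0, 0]

```text
clock: 23.45
tcp_pos: [0.4955, 0.0142, 0.2698]
orientation: [2.146, -2.287, 0.001]
contact_force: [-0.4, -0.3, -0.2]
grip_width: -0.0
```

Run:
```python
from plan1 import *
o=r.get_obs();print(o['clock'],o['tcp_pos'],o['contact_force'],o['joints'].round(2))
f=shot('side','side10.png')
g=cv2.cvtColor(f['pixels'].astype(np.uint8),cv2.COLOR_RGB2GRAY)
for th in(0,.05,.11):
    e=[Rs.apply([x,.021-.15*np.cos(th)+.016*np.sin(th),.142+.15*np.sin(th)+.016*np.cos(th)])+sp for x in(-.05,.05)]
    e2=[Rs.apply([x,.021-.15*np.cos(th),.142+.15*np.sin(th)])+sp for x in(-.05,.05)];print(th,'top edge',proj(f,e).round(1).tolist(),'bottom',proj(f,e2).round(1).tolist())
print('rows140-165',g[135:166,222].tolist(),g[135:166,265].tolist())
a=f['pixels'];hsv=cv2.cvtColor(cv2.imread('pics/side0.png'),cv2.COLOR_BGR2HSV);h2=cv2.cvtColor(a[:,:,::-1].astype(np.uint8),cv2.COLOR_BGR2HSV)
for nm,lo_,hi_ in(('red',(0,150,80),(8,255,255)),('blue',(105,150,40),(125,255,255)),('yel',(22,150,80),(32,255,255)),('teal',(85,120,60),(95,255,255))):
    c=[np.round(np.argwhere(cv2.inRange(x,lo_,hi_)[180:]>0).mean(0),1).tolist() for x in(hsv,h2)];print(nm,c)
```

```text
23.45 [0.49547949 0.01420523 0.26983289] [-0.40465345 -0.30840014 -0.18471028] [ 0.69  0.29 -1.    1.89  0.28  1.11  2.67]
0 top edge [[225.1, 152.1], [270.2, 147.8]] bottom [[226.1, 158.3], [270.7, 153.9]]
0.05 top edge [[224.6, 149.0], [270.0, 144.7]] bottom [[225.6, 155.4], [270.5, 151.1]]
0.11 top edge [[224.0, 145.1], [269.6, 140.9]] bottom [[225.1, 151.7], [270.2, 147.5]]
rows140-165 [80, 81, 80, 80, 81, 81, 82, 81, 80, 81, 81, 81, 80, 81, 81, 81, 81, 79, 73, 53, 45, 44, 42, 44, 59, 64, 65, 63, 65, 63, 63] [81, 80, 80, 78, 81, 80, 81, 81, 80, 81, 68, 50, 41, 47, 64, 56, 48, 45, 42, 48, 60, 64, 64, 63, 62, 63, 63, 63, 62, 62, 63]
red [[30.2, 362.0], [30.2, 361.8]]
blue [[174.7, 438.9], [175.7, 439.2]]
yel [[76.3, 299.6], [84.4, 343.6]]
teal [[56.7, 281.5], [54.4, 284.4]]
```

```bash
python3 -c "
from bench import r
print(r.hand_in())"
```

```text
the job is handed in; nothing more can be done
None
```

The zero check is done and handed in at about 23.5 s of the 61 s allowed. I pressed the solid disc's overhanging edge until it stayed leaning on the slope, then pinched its raised rim and lifted it out. It went on edge into the holder slot, all the way down before I let go, and I pushed the lid shut past its catch.

**Last checks**
- **Disc:** it met the slot floor firmly, with 29 N at a TCP height of 110.5 mm where 110 mm was expected. The picture after release shows it upright between the end stops.
- **Lid:** it resisted with about 14 N at the catch, then gave way. The fingertip came to rest at 158 mm, the height of a shut lid, and a further press met a hard stop at 26 N. The last side image puts the lid's edge about 1 px from its shut position, against 7 px if it had stayed at the catch.
- **Other things:** both rings were still in the block in the last top view. The jar and the test-tube rack had not moved in the side view (1 px or less).

**What disagreed or did not go straight**
- The two cameras differ by 3 to 6 mm in y, so I used the mean, and the disc went in without side force.
- The first two tries at the tilted grasp stopped at joint limits in free air. I changed the arm's posture and the third worked.
- In the last side image the yellow and turquoise patches had shifted. I put this down to the arm covering part of them, as I never touched those discs, but I did not check it further.

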